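# Fixture square-bodied pins in a V-fixture and draw the end stops in with the turnbuckle

## Robot

A 7-joint arm with a two-finger parallel gripper is mounted at the origin on a cart in front of the work surface, level with it; the furniture and walls round the work are solid. World frame = base frame: x ahead of the robot, y to its left, z up, the work surface at z = 0. Lengths are in m, angles in rad, forces in N, time in s.
With the tool pointing down it reaches from about 0.425 to 0.925 m from the base axis. Payload 6.8 kg.
Tool frame: the origin (TCP) lies at the very end of the fingers, on their centre line; the grasp point (between the pads) lies 19 mm behind it; z points along the fingers, y is the direction in which the jaws open and shut (so a half turn about z gives the same grasp; the last joint's range is limited). The gripper opens to 88 mm and grips with 3 to 60 N. Pads are 20 mm wide; open, the fingers measure 115 mm over their backs; the gripper's body (75 mm by 178 mm) begins 61 mm behind the grasp point.
Start: joints at [1.117, 0.477, 0.022, 1.555, -0.011, 1.109, -0.083], TCP at [0.229, -0.635, 0.195] pointing down, gripper open.
Joint ranges: [-2.96, 2.96], [-0.34, 2.1], [-1.41, 1.46], [0.24, 2.44], [-1.37, 4.51], [0.17, 1.92], [-2.96, 2.96]. Speed limits (rad/s): [2.39, 2.39, 3.14, 3.14, 3.14, 3.14, 3.14].

## Interface

Orientations are given as a unit quaternion [w, x, y, z].
In Python, from bench import r, cams, order, recognise, cut_out, pinpoint gives the robot as it stands.
- The arm moves only by the shell command python3 -m creep 'ROWS' [FORCE]. ROWS is JSON, a list of rows, each a list of 7 numbers: the shift along the tool's x, y, z in units of 0.3 m (1.0 is 0.3 m), then the turn, a rotation vector about the tool's x, y, z in units of 30 degrees (1.0 is 30 degrees), then the gripper's target within -1 to 1 (shut at 1, half-way at 0, fully open at -1). A call has 1 to 10 rows; each row is the pose to reach, as a shift and turn from the pose commanded when the call began, along the tool's axes at that moment; what a row does not reach only later rows make up. A row lasts 1/8 s, in which the tool goes at most 62.5 mm and 10.7 degrees, less where a joint would pass 70% of its speed; a pose out of reach is approached as far as the arm can. A call with a number of a shift or a turn outside -1 to 1 is refused whole. A call with a gripper value outside its range is refused whole. The fingers move at their own pace and stop on an object; FORCE is the grip in N (left out, the last holds). Time passes only in rows, so rows that repeat a pose let the fingers close. It gives the time, the measured TCP pose, the force and the opening at its end, in the units of the state.
- r.read_state(): the state, without advancing time (a new reading comes with each control period).
- cams.capture(name): name is "scene" or "top" or "wrist"; returns the picture (480x640x3 uint8, red, green, blue); there is no depth.
- cams.calibration(name): a dict with "vertical_fov" (degrees; the focal length in pixels is half the picture's height over the tangent of half this angle, whatever the lens; pixels are square), "cx", "cy" (the principal point, pixels), "pose" (4x4, takes a point from camera to world coordinates). Camera axes: x right, y up, looking along -z (the intrinsics and any distortion apply to the point x, -y, -z); pixel columns grow to the right and rows downward; lengths in m; the calibration is good to about 2 mm. The wrist camera is an equidistant fisheye: a pixel r from the principal point sees the ray r / f radians off the axis. A picture is of the moment at which its call begins: read the wrist's pose just before it. calibration takes no time and is no camera call; for the wrist camera it gives the pose at the moment of the call.
- order.close_job(): hands the job in, once; it reports no verdict.
Trained networks look in the newest picture that a camera, given by its name, has taken for a name from the list of things; names that differ only in an ending like _2 or _b are one class to them, and where a whole thing is asked for, a point or a joint stands for the part that bears it (a point fixed in the world has none). Each returns a list of dicts, best first, with "confidence" (0 to 1); they miss things now and then, are a little off and sometimes report something else, mostly with a low value. They report only what shows in the picture. A call takes as long as a camera call. They do not tell look-alikes from the thing itself.
- recognise(name, camera): "box" ([left, top, width, height] in pixels, round what is visible of it).
- cut_out(name, camera): "mask" (480x640 bool, what is visible of it) and "box" ([left, top, width, height] in pixels, round what is visible of it).
- pinpoint(name, camera): "centre" ([column, row] in pixels: a listed point, or the origin of a listed thing).
The state is a dict: "time": time; "joint_positions": joint angles; "dq": joint speeds; "joint_efforts": joint torques, N m; "position": TCP position; "eef_rot": TCP orientation; "contact_force": force on the tool from outside, world axes, zero at the start; "torque": the same for the moment, N m; "finger_gap": finger opening in m.
Only numpy, scipy, OpenCV 4.12 (cv2) and the standard library are available. Lean on these libraries where they do the work, as an engineer would, in place of code of your own. Each camera call takes 0.05 s, during which the arm holds its last target.

## Task

Clamp all the loose square-bodied steel pins in the V-groove fixture for measuring: swing the yellow strap aside and lay every pin in a groove of its own, with its round ends resting in the Vs. Then swing the strap fully over the pins to its stop, and only then wind the turnbuckle by its red-tipped spokes, top spoke away from the robot, until it comes up hard and both blue end stops have drawn in on the pins. Do not knock the ring gauge or the brass fitting about.

Things in the scene. Friction and masses are not known exactly. Their poses are not given: they have to be found in the camera images.
- pin_a_center (a point): steel pin, present or not (2 or 3 are on the table): a square body 22 x 22 mm and 36 mm long with a round journal 16 mm in diameter and 32 mm long at each end, 100 mm long in all, 0.2 kg. The point is its centre (11 mm above the table when it lies there); its y axis runs along the pin. Grip it across two flats of the square body.
- pin_b_center (a point): steel pin, present or not (2 or 3 are on the table): a square body 22 x 22 mm and 36 mm long with a round journal 16 mm in diameter and 32 mm long at each end, 100 mm long in all, 0.2 kg. The point is its centre (11 mm above the table when it lies there); its y axis runs along the pin. Grip it across two flats of the square body.
- pin_c_center (a point): steel pin, present or not (2 or 3 are on the table): a square body 22 x 22 mm and 36 mm long with a round journal 16 mm in diameter and 32 mm long at each end, 100 mm long in all, 0.2 kg. The point is its centre (11 mm above the table when it lies there); its y axis runs along the pin. Grip it across two flats of the square body.
- groove_0 (a point): front groove (nearest the robot) of three, 48 mm apart: the point is where the centre of a seated pin belongs, 50 mm above the table. Axes of the fixture: x across the grooves, away from the robot; y along the lying pin; z up. A pin may be laid in up to 10 mm off centre along y; the end stops centre it.
- groove_1 (a point): middle groove, same point and axes. Each groove is a pair of 90-degree V notches in two steel combs standing 30 to 38 mm either side of the point along y, tooth tips 62 mm above the table; between the combs is 60 mm of free room for the square body and the fingers, down to the base plate, 12 mm above the table.
- groove_2 (a point): rear groove, same point and axes. The strap's pivot post stands 56 mm behind it.
- strap (a joint): yellow strap, 22 mm wide, swinging level about an upright pivot at the fixture's rear, 67 to 76 mm above the table (6 mm over seated pins). 0: swung back to the robot's right; all grooves are clear below 0.15. 1.2 rad: fully over the pins against its stop, pointing along the fixture's -x. Grows clockwise seen from above. Stays where left; under 2 N at the knob moves it.
- strap_knob (a point): centre of the upright black knob on the strap, 16 mm in diameter, standing 76 to 110 mm above the table; this point is 93 mm above the table and 145 mm from the strap's pivot. Can be gripped from above or pushed.
- strap_pivot (a point): point on the upright pivot axis of the strap, at the height of strap_knob.
- turnbuckle (a joint): turnbuckle body, 86 mm long, lying along the fixture's y in front of the grooves. 0: wound out; 9.4 rad: hard stop, wound home, stop faces 51 mm either side of the groove centres (1 mm off each end of a centred pin). Each end draws in 1.27 mm per rad. Grows as its top turns towards the fixture's +x, away from the robot. Stays where left; takes 3 to 6 N on a spoke.
- turnbuckle_axis (a point): point on the axis (y) in the plane of its four spokes, 64 mm above the table; fixture axes. Spokes at right angles, 8 mm thick, red balls, reaching 47 mm from the axis; at 0 along x and z. To turn: closed fingertips behind the spoke leaning 0 to 58 degrees to the robot, tips 14 to 26 mm above the axis; push it along its arc (a level push can bind) until it leans 45 degrees away; lift, take the next.
- ring_gauge_0: bystander: steel setting ring, 52 mm across, 18 mm high; origin under its centre. Leave alone.
- brass_fitting: bystander: small brass hose fitting standing upright, 12 mm across, 23 mm high; origin under its centre. Leave alone.
Not all that is in view belongs to the job. Leave any orange, pink or purple look-alike of the part that bears pin_a_center alone.

How it is judged:
By the outcome, as a careful person would: the job done as asked, in the order asked, and still so for the second after the job is handed in, with the robot touching nothing.
Of pin_a, pin_b, pin_c only 2 to 3 are there at a start; the rules pass over those that are not, and their reading is None.
At some moment in a run one of pin_a, pin_b, pin_c may be knocked a few centimetres aside while the robot is not near it.
Once in a run the grip may slacken for a moment while it holds something.
It also fails if it takes over 210 s, if anything falls off the work surface, if the arm or the gripper's body presses on something with over 40 N, if the wrist force passes 120 N, or if a joint passes its speed limit or range.

## Working session

There is one attempt and no reset: what is moved stays moved. The work goes in short steps, Python scripts to look and compute and a shell command to move; the robot and the scene stay as the last step left them, time stands still between calls to the robot, and variables do not carry over. Pictures are saved under pics/ and viewed, and the job is handed in when it is done.

```bash
ls; mkdir -p pics; python3 - <<'E'
from bench import r,cams
import cv2,numpy as np
print(r.read_state())
for n in ['scene','top','wrist']:
    im=cams.capture(n); cv2.imwrite(f'pics/{n}0.png',im[:,:,::-1])
    c=cams.calibration(n); print(n,c)
E
```

```text
pics
{'time': 0.0, 'joint_positions': array([ 1.11689335,  0.47778628,  0.02234807,  1.55643117, -0.01150868,
        1.10933485, -0.08310534]), 'dq': array([-0.00027446, -0.0009753 ,  0.00034236, -0.00138821,  0.00073903,
        0.00093552, -0.0016468 ]), 'joint_efforts': array([ 2.42348297e-04, -5.82848060e+01,  1.53462991e+00, -2.72609943e+01,
       -5.43309236e-02,  1.70057587e-02,  1.92072716e-04]), 'position': array([ 0.22854813, -0.6344293 ,  0.19359978]), 'eef_rot': array([-8.88366744e-04,  9.85088879e-01,  1.72043782e-01, -2.22109671e-04]), 'contact_force': array([ 0.39316054, -0.85451378, -0.46564421]), 'torque': array([-0.00582293,  0.04010817,  0.04425156]), 'finger_gap': 0.08796184940476702}
scene {'vertical_fov': 42.06076808105996, 'cx': 317.6722500770804, 'cy': 235.46956829678024, 'pose': array([[-8.44450977e-01,  3.03117630e-01, -4.41613235e-01,
        -2.32766657e-01],
       [-5.35632654e-01, -4.78579738e-01,  6.95743555e-01,
         1.17155355e+00],
       [-4.55008915e-04,  8.24063795e-01,  5.66496827e-01,
         1.09512839e+00],
       [ 0.00000000e+00,  0.00000000e+00,  0.00000000e+00,
         1.00000000e+00]])}
top {'vertical_fov': 54.47584378628768, 'cx': 324.24513841591045, 'cy': 236.96125911232988, 'pose': array([[-0.02122837,  0.98600608, -0.16535226,  0.30610996],
       [-0.99973811, -0.01952111,  0.01194348, -0.06658441],
       [ 0.00854848,  0.1655625 ,  0.98616225,  1.42859943],
       [ 0.        ,  0.        ,  0.        ,  1.        ]])}
wrist {'vertical_fov': 65.70646984690485, 'cx': 318.4769108630944, 'cy': 243.46135623701602, 'pose': array([[ 0.33836993,  0.90275061,  0.26560709,  0.30118334],
       [-0.94100939,  0.32541065,  0.09278599, -0.60710293],
       [-0.00266876, -0.28133475,  0.95960598,  0.38370417],
       [ 0.        ,  0.        ,  0.        ,  1.        ]])}
```

View pics/scene0.png

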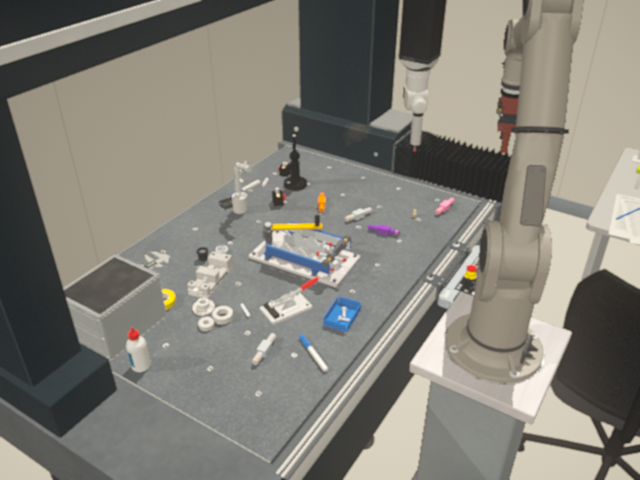

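View pics/top0.png

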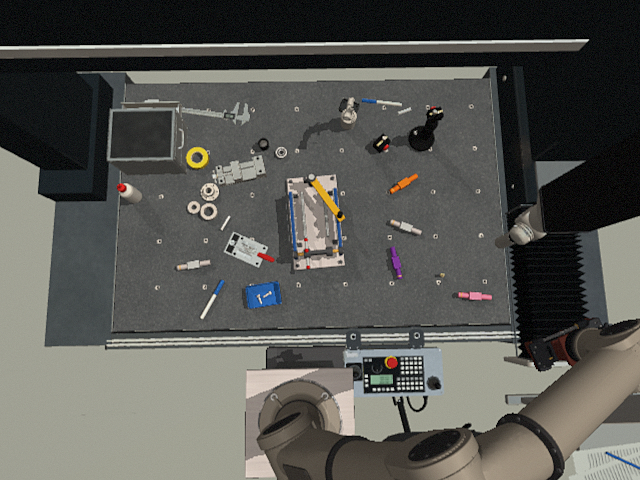

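View pics/wrist0.png

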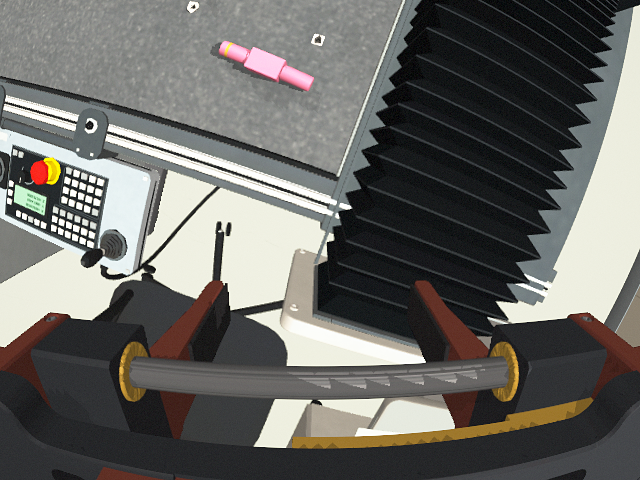

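The scene view shows two grey pins, at (264,348) and (358,214). The orange, purple and pink ones are look-alikes. The top view has the same two at (193,265) and (404,227), and the fixture at about (316,222). Next I measure with the networks.

```bash
cat > h.py <<'E'
import numpy as np,cv2
from scipy.spatial.transform import Rotation as R
from bench import r,cams,order,recognise,cut_out,pinpoint
def f(c): return 240/np.tan(np.radians(c['vertical_fov'])/2)
def ray(c,px,wrist=False):
    u=(px[0]-c['cx'])/f(c); v=(px[1]-c['cy'])/f(c)
    if wrist:
        th=np.hypot(u,v); s=np.sin(th)/th if th>1e-9 else 1.
        d=np.array([u*s,-v*s,-np.cos(th)])
    else: d=np.array([u,-v,-1.])
    P=c['pose']; return P[:3,3],P[:3,:3]@d
def toz(c,px,z,wrist=False):
    o,d=ray(c,px,wrist); return o+d*(z-o[2])/d[2]
def proj(c,p,wrist=False):
    P=c['pose']; q=P[:3,:3].T@(np.asarray(p,float)-P[:3,3]); x,y,z=q[0],-q[1],-q[2]
    if wrist:
        rr=np.hypot(x,y); th=np.arctan2(rr,z); k=th/rr if rr>1e-9 else 1/z
        return np.array([c['cx']+f(c)*x*k,c['cy']+f(c)*y*k])
    return np.array([c['cx']+f(c)*x/z,c['cy']+f(c)*y/z])
def pose():
    s=r.read_state(); q=s['eef_rot']; return s['position'],R.from_quat([q[1],q[2],q[3],q[0]]),s
def rows(target,yaw=None,Rt=None):
    """shift/turn units from current MEASURED pose. yaw: world angle of tool x about z when pointing down"""
    p,Ro,s=pose()
    if Rt is None:
        Rt=down(yaw) if yaw is not None else Ro
    d=Ro.inv().apply(np.asarray(target)-p)/0.3
    t=(Ro.inv()*Rt).as_rotvec()/np.radians(30)
    return np.round(d,3),np.round(t,3)
def down(yaw): # tool z down, tool x at world angle yaw
    c,s=np.cos(yaw),np.sin(yaw)
    return R.from_matrix(np.array([[c,s,0],[s,-c,0],[0,0,-1.]]))
def st():
    p,Ro,s=pose(); m=Ro.as_matrix()
    print('t',round(s['time'],2),'p',p.round(4),'yaw',round(np.degrees(np.arctan2(m[1,0],m[0,0])),2),'tilt',round(np.degrees(np.arccos(-m[2,2])),2),'gap',round(s['finger_gap'],4),'F',s['contact_force'].round(1),'q',s['joint_positions'].round(2))
E
python3 - <<'E'
from h import *
hz=dict(pin_a_center=.011,groove_0=.05,groove_1=.05,groove_2=.05,strap_knob=.093,strap_pivot=.093,turnbuckle_axis=.064,ring_gauge_0=0,brass_fitting=0)
for cam in ['top','scene']:
    im=cams.capture(cam); c=cams.calibration(cam)
    big=cv2.resize(im,None,fx=3,fy=3,interpolation=cv2.INTER_CUBIC)
    if cam=='top': cv2.imwrite('pics/topfix.png',big[480:840,780:1080,::-1].repeat(2,0).repeat(2,1)[:600]); cv2.imwrite('pics/topcrop.png',big[240:960,330:1530,::-1][::1,::1][:600,:800]); cv2.imwrite('pics/topcropr.png',big[400:960,900:1530,::-1])
    for n,z in hz.items():
        for o in pinpoint(n,cam)[:6]:
            print(cam,n,np.round(o['centre'],1),round(o['confidence'],2),toz(c,o['centre'],z)[:2].round(4))
st()
E
```

```text
top pin_a_center [404.6 227. ] 0.78 [ 0.5702 -0.3334]
top pin_a_center [403.4 180.2] 0.66 [ 0.7203 -0.3371]
top groove_0 [311.3 199.1] 0.97 [ 0.6547 -0.0464]
top groove_0 [312.9 214.8] 0.95 [ 0.6058 -0.0504]
top groove_0 [311.6 230.7] 0.61 [ 0.5571 -0.0457]
top groove_1 [311.3 199.1] 0.97 [ 0.6547 -0.0464]
top groove_1 [312.9 214.8] 0.95 [ 0.6058 -0.0504]
top groove_1 [311.6 230.7] 0.61 [ 0.5571 -0.0457]
top groove_2 [311.3 199.1] 0.97 [ 0.6547 -0.0464]
top groove_2 [312.9 214.8] 0.95 [ 0.6058 -0.0504]
top groove_2 [311.6 230.7] 0.61 [ 0.5571 -0.0457]
top strap_knob [339.3 215.2] 0.95 [ 0.5938 -0.1282]
top strap_pivot [309.1 196.3] 0.71 [ 0.6524 -0.0407]
top strap_pivot [312.1 172.2] 0.6 [ 0.726  -0.0508]
top turnbuckle_axis [309.3 254.2] 0.61 [ 0.4843 -0.038 ]
top ring_gauge_0 [192.6 263.8] 0.73 [0.4701 0.322 ]
top ring_gauge_0 [211.9 207.9] 0.47 [0.6449 0.2661]
top brass_fitting [305.9 254.1] 0.6 [ 0.4931 -0.0261]
scene pin_a_center [382.6 229.8] 0.65 [ 0.4586 -0.2941]
scene pin_a_center [323.5 202.2] 0.64 [ 0.7005 -0.3351]
scene pin_a_center [442.9 204.5] 0.58 [ 0.3596 -0.5338]
sc
[... 285 characters left out ...]
36.8] 0.71 [ 0.6643 -0.0517]
scene groove_1 [313.9 244.5] 0.63 [ 0.5665 -0.0672]
scene groove_2 [298.7 243.8] 0.74 [ 0.6056 -0.0466]
scene groove_2 [283.1 236.8] 0.71 [ 0.6643 -0.0517]
scene groove_2 [313.9 244.5] 0.63 [ 0.5665 -0.0672]
scene strap_knob [314.7 219.6] 0.88 [ 0.6    -0.1241]
scene strap_pivot [266.5 220.7] 0.57 [ 0.7163 -0.0435]
scene strap_pivot [265.3 349.3] 0.43 [0.4065 0.3836]
scene turnbuckle_axis [328.8 257.5] 0.82 [ 0.4872 -0.0203]
scene turnbuckle_axis [316.5 220.7] 0.37 [ 0.6162 -0.1594]
scene ring_gauge_0 [220.8 314.6] 0.82 [0.6393 0.2706]
t 1.15 p [ 0.2288 -0.6351  0.1945] yaw 19.81 tilt 0.0 gap 0.0878 F [ 1.   0.2 -0.1] q [ 1.12  0.48  0.02  1.56 -0.01  1.11 -0.08]
```

View pics/topfix.png

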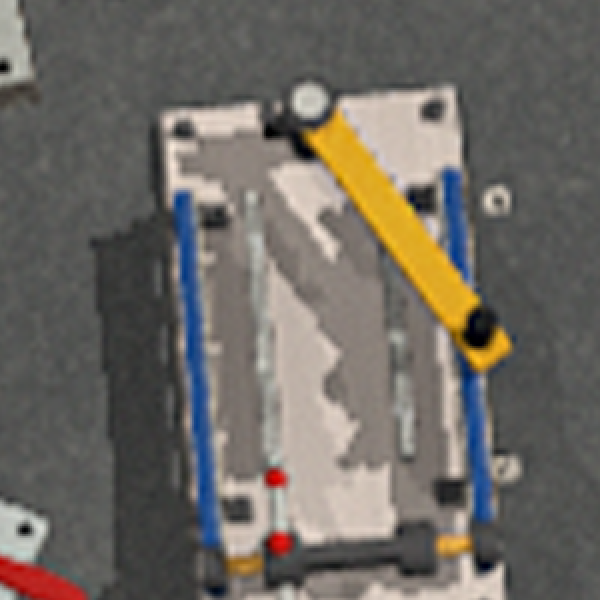

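View pics/topcrop.png

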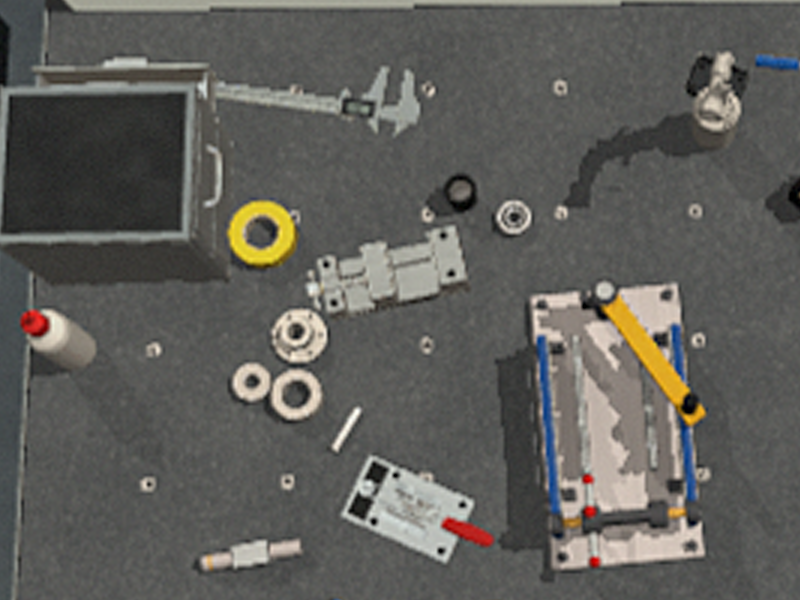

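View pics/topcropr.png

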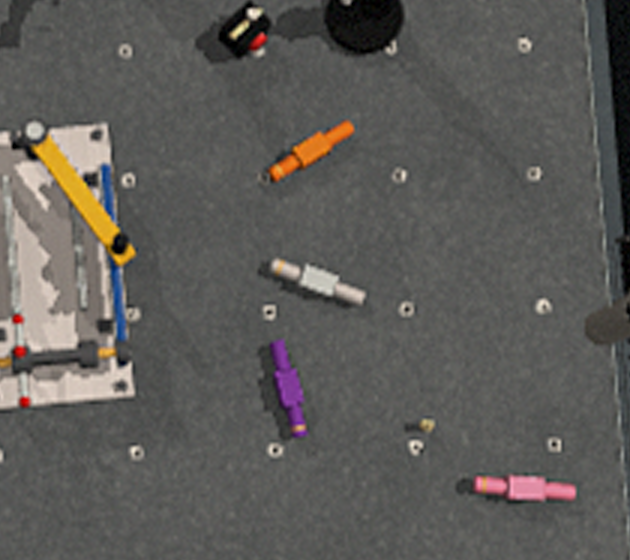

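Candidates for the pins in the top view are grey (193,265), grey (404,227), orange (403,180), purple (397,262) and pink (475,296). Only the two grey ones are steel, so I choose those. I'll check each with a close wrist view. First I move over to the right-hand pin.

```bash
python3 - <<'E'
from h import *
print(rows([0.36,-0.47,0.30],np.radians(10)))
E
```

```text
(array([ 0.598, -0.369, -0.352]), array([0.   , 0.   , 0.327]))
```

```bash
python3 -m creep '[[0.6,-0.37,-0.35,0,0,0.33,-1],[0.6,-0.37,-0.35,0,0,0.33,-1],[0.6,-0.37,-0.35,0,0,0.33,-1],[0.6,-0.37,-0.35,0,0,0.33,-1],[0.6,-0.37,-0.35,0,0,0.33,-1]]'; python3 - <<'E'
from h import *
st()
print(rows([0.48,-0.30,0.30],np.radians(4)))
E
```

```text
time: 1.78
position: [0.3647, -0.467, 0.302]
eef_rot: [0.001, 0.996, 0.09, 0.002]
contact_force: [-0.4, -0.5, -0.4]
finger_gap: 0.0877
t 1.77 p [ 0.3647 -0.467   0.302 ] yaw 10.32 tilt 0.26 gap 0.0877 F [-0.4 -0.5 -0.4] q [ 0.81  0.26 -0.01  1.62  0.    1.25 -0.59]
(array([ 0.478, -0.479,  0.007]), array([ 0.005, -0.008,  0.211]))
```

```bash
python3 -m creep '[[0.48,-0.48,0,0,0,0.21,-1],[0.48,-0.48,0,0,0,0.21,-1],[0.48,-0.48,0,0,0,0.21,-1],[0.48,-0.48,0,0,0,0.21,-1],[0.48,-0.48,0,0,0,0.21,-1]]'; python3 - <<'E'
from h import *
st()
im=cams.capture('wrist'); c=cams.calibration('wrist'); cv2.imwrite('pics/w1.png',im[:,:,::-1])
for o in pinpoint('pin_a_center','wrist'): print(o['centre'],o['confidence'],toz(c,o['centre'],.011,True).round(4))
for o in pinpoint('strap_knob','wrist'): print(o['centre'],o['confidence'],toz(c,o['centre'],.093,True).round(4))
E
```

```text
time: 2.4
position: [0.4774, -0.3033, 0.2991]
eef_rot: [0.0, 0.999, 0.032, -0.0]
contact_force: [0.5, 0.2, -0.0]
finger_gap: 0.0879
t 2.4 p [ 0.4774 -0.3033  0.2991] yaw 3.66 tilt 0.05 gap 0.0879 F [ 0.5  0.2 -0. ] q [ 0.55  0.22 -0.11  1.68  0.03  1.24 -1.08]
[469.7, 293.2] 0.9 [ 0.3494 -0.5363  0.011 ]
[314.7, 211.1] 0.67 [ 0.4568 -0.2989  0.011 ]
[348.0, 128.5] 0.65 [ 0.5669 -0.3347  0.011 ]
[357.6, 20.3] 0.59 [ 0.7125 -0.3384  0.011 ]
[165.6, 94.9] 0.97 [ 0.5976 -0.1262  0.093 ]
```

View pics/w1.png

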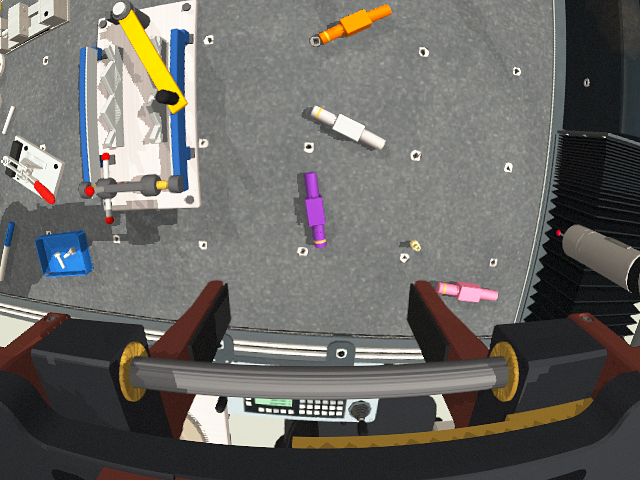

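The wrist view shows the steel pin at (348,128) with the purple (315,210), orange (355,20) and pink (468,292) look-alikes. The brass fitting is at (416,244) and the fixture is upper left. I move over the fixture next.

```bash
python3 -m creep '[[-0.08,-0.82,0,0,0,0,-1],[-0.08,-0.82,0,0,0,0,-1],[-0.08,-0.82,0,0,0,0,-1],[-0.08,-0.82,0,0,0,0,-1],[-0.08,-0.82,0,0,0,0,-1]]'; python3 - <<'E'
from h import *
st()
im=cams.capture('wrist'); c=cams.calibration('wrist'); cv2.imwrite('pics/w2.png',im[:,:,::-1])
for n,z in dict(pin_a_center=.011,groove_0=.05,strap_knob=.093,strap_pivot=.093,turnbuckle_axis=.064,ring_gauge_0=0).items():
  for o in pinpoint(n,'wrist'): print(n,np.round(o['centre'],1),o['confidence'],toz(c,o['centre'],z,True).round(4))
E
```

```text
time: 3.18
position: [0.4376, -0.0566, 0.3001]
eef_rot: [0.0, 0.999, 0.034, 0.0]
contact_force: [0.3, 0.1, 0.6]
finger_gap: 0.088
t 3.17 p [ 0.4376 -0.0566  0.3001] yaw 3.87 tilt 0.06 gap 0.088 F [0.3 0.1 0.6] q [ 0.3   0.01 -0.31  1.92  0.    1.21 -1.52]
pin_a_center [593.7 275.2] 0.94 [ 0.348  -0.5358  0.011 ]
pin_a_center [527.7  31.3] 0.75 [ 0.7076 -0.3386  0.011 ]
pin_a_center [492.5 192.4] 0.68 [ 0.4644 -0.2995  0.011 ]
pin_a_center [519.8 122.2] 0.63 [ 0.5692 -0.3314  0.011 ]
groove_0 [322.7  20.1] 0.81 [ 0.6586 -0.0483  0.05  ]
groove_0 [325.8  99.2] 0.8 [ 0.5607 -0.058   0.05  ]
groove_0 [325.1  56.2] 0.69 [ 0.6129 -0.0539  0.05  ]
strap_knob [396.5  71.1] 0.97 [ 0.5942 -0.1304  0.093 ]
turnbuckle_axis [298.2 160.6] 0.86 [ 0.487 -0.031  0.064]
ring_gauge_0 [100.8  60.1] 0.9 [0.6298 0.2734 0.    ]
```

View pics/w2.png

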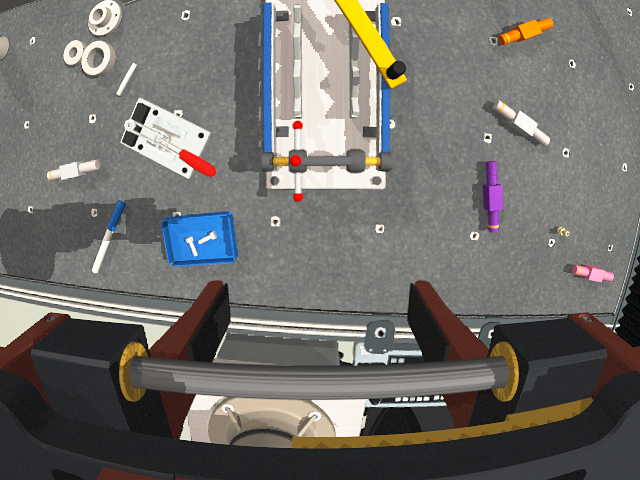

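The wrist view shows the fixture, with the plate's front corners at (268,187) and (385,187), the knob at (397,70) and the turnbuckle spokes at (297,125–197). Two steel pins are visible, at (73,170) and (524,122). I move forward for a full view of the fixture.

```bash
python3 -m creep '[[0.4,0,-0.2,0,0,0,-1],[0.4,0,-0.2,0,0,0,-1],[0.4,0,-0.2,0,0,0,-1],[0.4,0,-0.2,0,0,0,-1]]'; python3 - <<'E'
from h import *
st()
im=cams.capture('wrist'); c=cams.calibration('wrist'); cv2.imwrite('pics/w3.png',im[:,:,::-1])
cv2.imwrite('pics/w3c.png',cv2.resize(im[20:320,160:480,::-1],None,fx=2,fy=2,interpolation=cv2.INTER_CUBIC))
for n,z in dict(pin_a_center=.011,groove_0=.05,strap_knob=.093,strap_pivot=.093,turnbuckle_axis=.064,ring_gauge_0=0).items():
  for o in pinpoint(n,'wrist'): print(n,np.round(o['centre'],1),o['confidence'],toz(c,o['centre'],z,True).round(4))
E
```

```text
time: 4.03
position: [0.5577, -0.052, 0.3587]
eef_rot: [-0.0, 1.0, 0.031, -0.001]
contact_force: [-0.9, 0.0, 0.6]
finger_gap: 0.0876
t 4.03 p [ 0.5577 -0.052   0.3587] yaw 3.57 tilt 0.09 gap 0.0876 F [-0.9  0.   0.6] q [ 0.25  0.2  -0.32  1.59  0.06  1.37 -1.58]
pin_a_center [466.  261.2] 0.96 [ 0.4604 -0.2946  0.011 ]
pin_a_center [497.4 199.7] 0.87 [ 0.5652 -0.333   0.011 ]
pin_a_center [507.7 111.1] 0.75 [ 0.7069 -0.334   0.011 ]
pin_a_center [561.2 320.8] 0.62 [ 0.3486 -0.5341  0.011 ]
groove_0 [321.1 155.7] 0.87 [ 0.6087 -0.0501  0.05  ]
groove_0 [322.2 118.3] 0.84 [ 0.6589 -0.0484  0.05  ]
strap_knob [379.8 170.5] 0.72 [ 0.598 -0.123  0.093]
strap_pivot [321.7  70.5] 0.68 [ 0.716  -0.0439  0.093 ]
strap_pivot [320.7 156.5] 0.22 [ 0.6099 -0.0493  0.093 ]
turnbuckle_axis [301.8 246.1] 0.7 [ 0.486  -0.0314  0.064 ]
ring_gauge_0 [116.3 135.7] 0.65 [0.6328 0.2813 0.    ]
```

View pics/w3c.png

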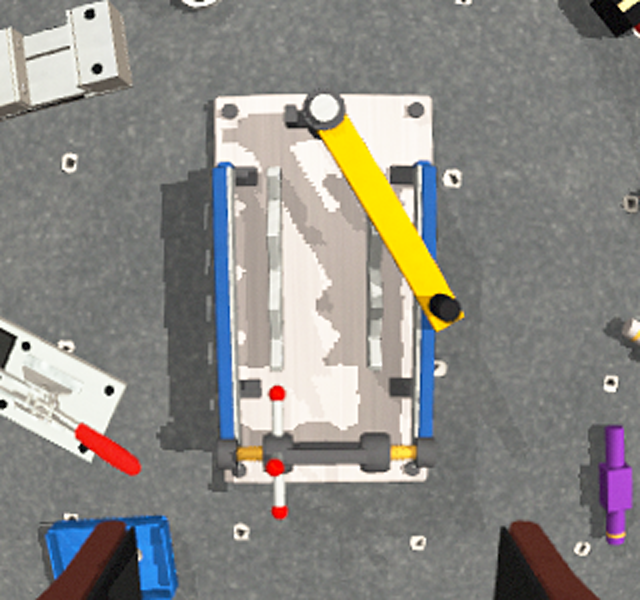

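```bash
python3 - <<'E'
from h import *
c=cams.calibration('wrist')
def w(x,y,z): 
    p=toz(c,(160+x/2,20+y/2),z,True); return p[:2].round(4)
for n,x,y,z in [('LcombR',274.5,168,.062),('LcombF',276.5,370,.062),('RcombF',376,368,.062),('plBL',215,97,.012),('plBR',432,97,.012),('plFL',225,481,.012),('plFR',426,481,.012),('tbL',227,453,.064),('tbR',425,453,.064),('hubL',277,453,.064),('pivtop',325,108,.085),('knobtop',446,306,.11),('ballrear',277,393,.064),('ballfront',279,512,.064),('balltop',275,467,.111),('blueL1',226,170,.07),('blueL2',228,440,.07),('blueR1',428,165,.07),('blueR2',426,440,.07)]: print(n,w(x,y,z))
E
```

```text
LcombR [ 0.6763 -0.0147]
LcombF [ 0.5428 -0.0234]
RcombF [ 0.5484 -0.0895]
plBL [0.7316 0.0343]
plBR [ 0.7416 -0.1203]
plFL [0.4449 0.0144]
plFR [ 0.4545 -0.14  ]
tbL [0.4836 0.0077]
tbR [ 0.492  -0.1279]
hubL [ 0.4857 -0.0266]
pivtop [ 0.7141 -0.0447]
knobtop [ 0.5974 -0.1241]
ballrear [ 0.5276 -0.0246]
ballfront [ 0.4426 -0.03  ]
balltop [ 0.491  -0.0276]
blueL1 [0.6731 0.0156]
blueL2 [0.4946 0.0067]
blueR1 [ 0.6847 -0.1124]
blueR2 [ 0.503  -0.1266]
```

The crop shows the fixture clearly. The yaw is about +3.8°, groove_1 is at about (0.611,-0.052) and the pivot at (0.715,-0.045). The strap joint reads about 0.65 and the knob is at (0.597,-0.125). I go above the knob to grip it and swing it back.

```bash
python3 - <<'E'
from h import *
print(rows([.597,-.125,.15],np.radians(3.8)))
E
```

```text
(array([0.117, 0.252, 0.699]), array([ 0.001,  0.   , -0.007]))
```

```bash
python3 -m creep '[[0.117,0.252,0.3,0,0,0,-1],[0.117,0.252,0.6,0,0,0,-0.4],[0.117,0.252,0.7,0,0,0,-0.4],[0.117,0.252,0.7,0,0,0,-0.4],[0.117,0.252,0.7,0,0,0,-0.4]]'; python3 - <<'E'
from h import *
st()
im=cams.capture('wrist'); c=cams.calibration('wrist'); cv2.imwrite('pics/w4.png',im[:,:,::-1])
for n,z in dict(strap_knob=.093).items():
  for o in pinpoint(n,'wrist'): print(n,np.round(o['centre'],1),o['confidence'],toz(c,o['centre'],z,True).round(4))
p,Ro,s=pose(); print(proj(c,[p[0],p[1],.093],True), proj(c,p,True))
print(rows([.597,-.125,.082],np.radians(3.8)))
E
```

```text
time: 5.0
position: [0.5948, -0.1252, 0.1463]
eef_rot: [-0.001, 1.0, 0.031, -0.004]
contact_force: [0.1, 0.4, 0.3]
finger_gap: 0.0615
t 5.0 p [ 0.5948 -0.1252  0.1463] yaw 3.55 tilt 0.41 gap 0.0615 F [0.1 0.4 0.3] q [ 0.31  0.43 -0.27  1.75  0.13  0.98 -1.52]
strap_knob [322.9 248.5] 0.89 [ 0.5981 -0.1256  0.093 ]
strap_knob [206.9  67.2] 0.27 [ 0.7195 -0.0403  0.093 ]
[321.04074212 248.05270655] [321.53387917 279.53920705]
(array([-0.005,  0.002,  0.23 ]), array([-0.   , -0.003, -0.006]))
```

View pics/w4.png

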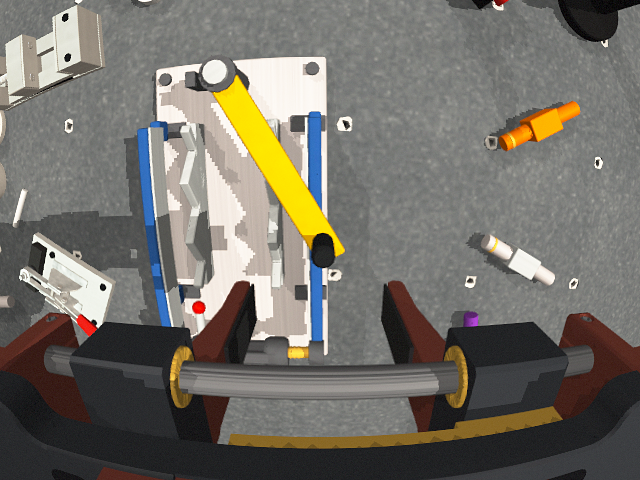

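The knob at (322,248) sits centred between the fingers. I descend and grip it lightly.

```bash
python3 -m creep '[[0,0,0.1,0,0,0,-0.4],[0,0,0.21,0,0,0,-0.4],[0,0,0.21,0,0,0,-0.4],[0,0,0.21,0,0,0,1],[0,0,0.21,0,0,0,1],[0,0,0.21,0,0,0,1],[0,0,0.21,0,0,0,1],[0,0,0.21,0,0,0,1],[0,0,0.21,0,0,0,1]]' 12; python3 - <<'E'
from h import *
st()
k=np.array([.597,-.125]); piv=np.array([.7148,-.045]); y=np.radians(3.8)
p,_,_=pose()
k=p[:2]; d=k-piv; a0=np.arctan2(-d[1],-d[0])-y; L=np.hypot(*d); print('joint',1.2-a0,L)
for j in np.linspace(1.2-a0,.03,6):
    a=1.2-j+y; q=piv-L*np.array([np.cos(a),np.sin(a)]); print(round(j,3),q.round(4),rows([*q,p[2]])[0])
E
```

```text
time: 6.22
position: [0.5976, -0.1246, 0.0865]
eef_rot: [-0.0, 1.0, 0.031, -0.0]
contact_force: [-0.0, -0.1, 0.1]
finger_gap: 0.005
t 6.22 p [ 0.5976 -0.1246  0.0865] yaw 3.61 tilt 0.01 gap 0.005 F [-0.  -0.1  0.1] q [ 0.3   0.5  -0.26  1.8   0.16  0.86 -1.54]
joint 0.6692770526677706 0.14167178496041177
0.669 [ 0.5976 -0.1246] [ 0. -0.  0.]
0.541 [ 0.6087 -0.1389] [ 0.034  0.05  -0.   ]
0.414 [ 0.6216 -0.1517] [ 0.074  0.095 -0.   ]
0.286 [ 0.636  -0.1627] [ 0.119  0.135 -0.   ]
0.158 [ 0.6516 -0.1718] [ 0.17   0.168 -0.   ]
0.03 [ 0.6683 -0.1788] [ 0.224  0.195 -0.   ]
```

The gap reads 5 mm and the knob is 16 mm across, so the grip has missed or slipped. I look.

```bash
python3 - <<'E'
from h import *
im=cams.capture('wrist'); c=cams.calibration('wrist'); cv2.imwrite('pics/w5.png',im[:,:,::-1])
st()
for n,z in dict(strap_knob=.093).items():
  for o in pinpoint(n,'wrist'): print(n,np.round(o['centre'],1),o['confidence'],toz(c,o['centre'],z,True).round(4))
E
```

```text
t 6.28 p [ 0.5977 -0.1247  0.0865] yaw 3.61 tilt 0.01 gap 0.0018 F [ 0.2  0.1 -0.5] q [ 0.3   0.5  -0.26  1.8   0.16  0.86 -1.54]
strap_knob [321.1 290.8] 0.58 [ 0.5944 -0.1244  0.093 ]
```

View pics/w5.png

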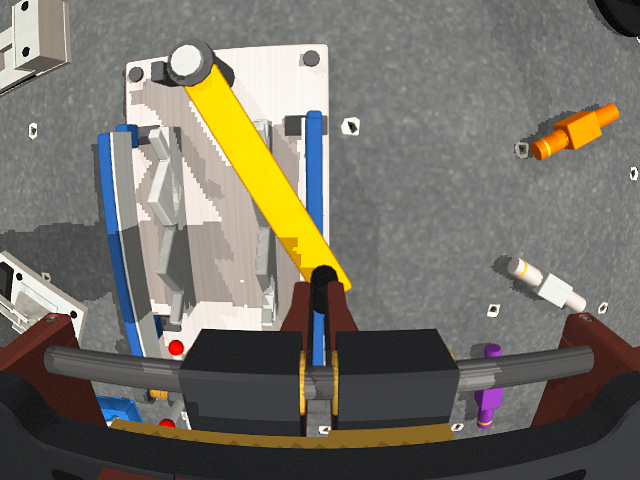

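```bash
python3 - <<'E'
from h import *
c=cams.calibration('wrist'); 
print(toz(c,(325,275),.11,True),toz(c,(190,62),.09,True))
im=cams.capture('top'); c=cams.calibration('top')
for n in ['strap_knob']:
  for o in pinpoint(n,'top'): print(np.round(o['centre'],1),o['confidence'],toz(c,o['centre'],.093).round(4))
im=cams.capture('scene'); c=cams.calibration('scene')
for n in ['strap_knob']:
  for o in pinpoint(n,'scene'): print(np.round(o['centre'],1),o['confidence'],toz(c,o['centre'],.093).round(4))
b=cv2.resize(im[180:300,230:390,::-1],None,fx=5,fy=5,interpolation=cv2.INTER_CUBIC); cv2.imwrite('pics/s5.png',b)
E
```

```text
[ 0.61025592 -0.12517029  0.11      ] [ 0.71245088 -0.04971142  0.09      ]
[315.9 220.9] 0.58 [ 0.5932 -0.1201  0.093 ]
```

View pics/s5.png

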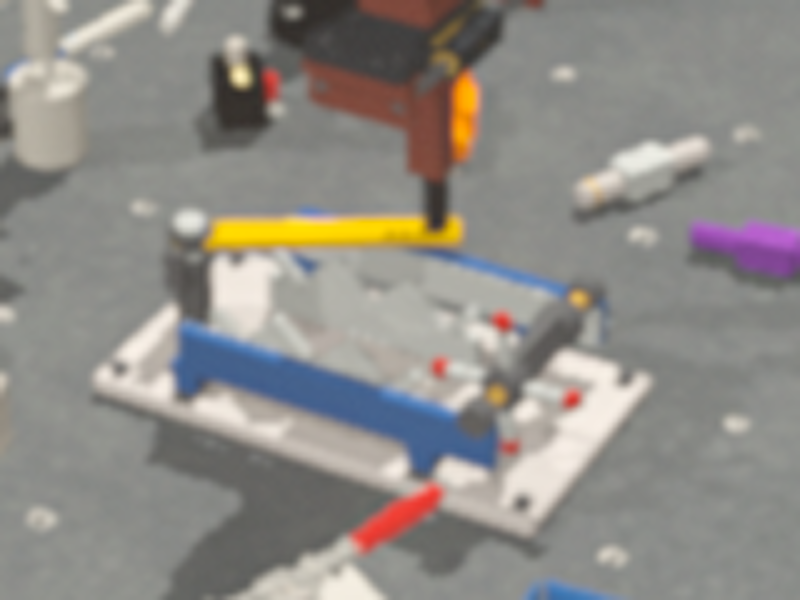

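The knob appears to have been squeezed out ahead of the pads, at (325,277). I open, back up a little and re-measure.

```bash
python3 -m creep '[[0,0,0,0,0,0,-0.4],[0,0,0,0,0,0,-0.4],[0,0,0,0,0,0,-0.4],[0,0,0,0,0,0,-0.4],[0,0,-0.1,0,0,0,-0.4],[0,0,-0.2,0,0,0,-0.4],[0,0,-0.2,0,0,0,-0.4]]' 12; python3 - <<'E'
from h import *
im=cams.capture('wrist'); c=cams.calibration('wrist'); cv2.imwrite('pics/w6.png',im[:,:,::-1])
st()
for n,z in dict(strap_knob=.093,strap_pivot=.093).items():
  for o in pinpoint(n,'wrist'): print(n,np.round(o['centre'],1),o['confidence'],toz(c,o['centre'],z,True).round(4))
E
```

```text
time: 7.4
position: [0.5995, -0.1248, 0.149]
eef_rot: [0.0, 1.0, 0.031, 0.002]
contact_force: [-1.3, 0.8, -0.3]
finger_gap: 0.0615
t 7.45 p [ 0.5983 -0.1247  0.1473] yaw 3.61 tilt 0.12 gap 0.0614 F [ 0.5 -0.3 -0.7] q [ 0.31  0.43 -0.27  1.75  0.14  0.98 -1.52]
strap_knob [319.4 254. ] 0.91 [ 0.5962 -0.1236  0.093 ]
strap_pivot [211.8  80.7] 0.75 [ 0.7114 -0.045   0.093 ]
```

View pics/w6.png

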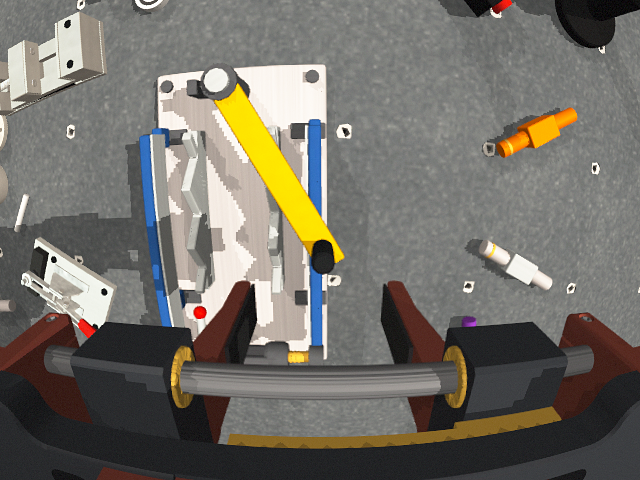

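```bash
python3 - <<'E'
import cv2
a=cv2.imread('pics/w5.png')[240:430,220:420]; b=cv2.imread('pics/w6.png')[220:410,220:420]
cv2.imwrite('pics/cmp.png',cv2.resize(cv2.hconcat([a,b]),None,fx=2,fy=2,interpolation=cv2.INTER_CUBIC))
E
```

```text
(no output)
```

View pics/cmp.png

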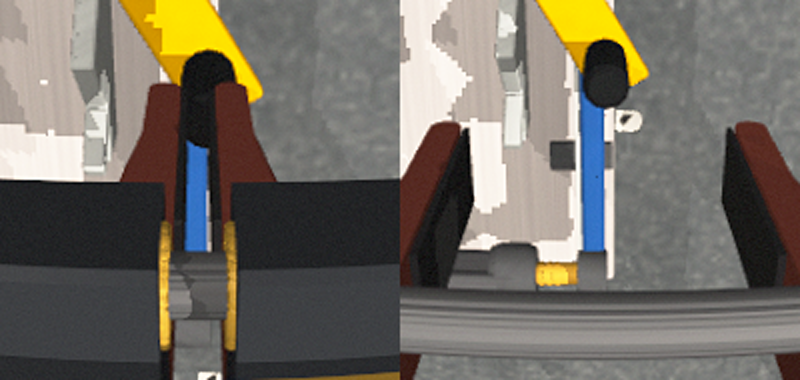

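The close-up shows the knob was in fact held, with the pads about 16 mm apart and the blue rail visible between them. The gap reading is not to be trusted at that point. I regrip and swing it along the arc.

```bash
python3 -m creep '[[0,0,0.1,0,0,0,-0.4],[0,0,0.2,0,0,0,-0.4],[0,0,0.2,0,0,0,-0.4],[0,0,0.2,0,0,0,1],[0,0,0.2,0,0,0,1],[0,0,0.2,0,0,0,1],[0,0,0.2,0,0,0,1],[0,0,0.2,0,0,0,1]]' 12; python3 - <<'E'
from h import *
st()
E
```

```text
time: 8.55
position: [0.5978, -0.1247, 0.0868]
eef_rot: [0.0, 1.0, 0.031, 0.0]
contact_force: [-0.4, -0.3, -0.5]
finger_gap: 0.0147
t 8.55 p [ 0.5978 -0.1247  0.0868] yaw 3.61 tilt 0.02 gap 0.0147 F [-0.4 -0.3 -0.5] q [ 0.3   0.5  -0.26  1.8   0.16  0.86 -1.54]
```

```bash
python3 -m creep '[[0.017,0.025,0,0,0,0,1],[0.034,0.05,0,0,0,0,1],[0.054,0.073,0,0,0,0,1],[0.074,0.095,0,0,0,0,1],[0.096,0.116,0,0,0,0,1],[0.119,0.135,0,0,0,0,1],[0.145,0.153,0,0,0,0,1],[0.17,0.168,0,0,0,0,1],[0.197,0.183,0,0,0,0,1],[0.218,0.193,0,0,0,0,1]]' 12; python3 - <<'E'
from h import *
st()
im=cams.capture('wrist'); cv2.imwrite('pics/w7.png',im[:,:,::-1])
E
```

```text
time: 9.8
position: [0.6672, -0.1786, 0.0865]
eef_rot: [0.0, 1.0, 0.031, 0.0]
contact_force: [0.4, 0.2, -0.2]
finger_gap: 0.0001
t 9.8 p [ 0.6672 -0.1786  0.0865] yaw 3.61 tilt 0.01 gap 0.0001 F [ 0.4  0.2 -0.2] q [ 0.33  0.62 -0.24  1.59  0.17  0.95 -1.47]
```

View pics/w7.png

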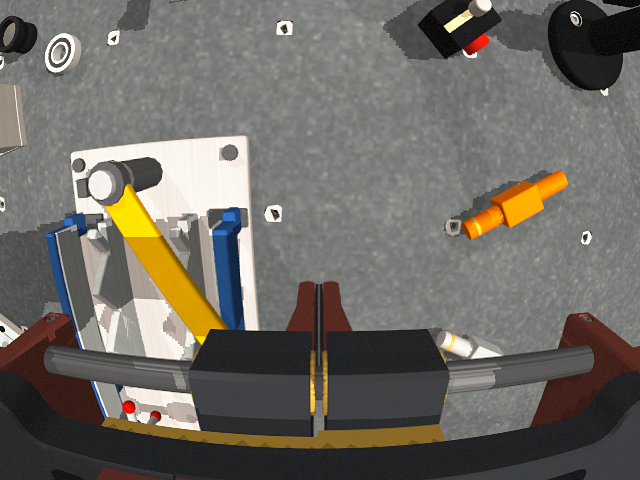

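The fingers closed fully and the strap did not move, so the grip slipped. I check the geometry by projecting the knob's top and base.

```bash
python3 - <<'E'
from h import *
p,Ro,s=pose(); c=cams.calibration('wrist')
# camera pose in tool frame -> rebuild for w6
T=np.eye(4);T[:3,:3]=Ro.as_matrix();T[:3,3]=p
M=np.linalg.inv(T)@c['pose']; print(M.round(4))
T6=np.eye(4);T6[:3,:3]=down(np.radians(3.6)).as_matrix();T6[:3,3]=[.5985,-.1247,.148]
c6=dict(c);c6['pose']=T6@M
print('w6 knob top',toz(c6,(322,246),.11,True),'base',toz(c6,(323,264),.076,True))
for z in (.076,.093,.11): print(proj(c6,[.597,-.125,z],True))
T6[:3,3]=[.5977,-.1247,.0865]; c6['pose']=T6@M
print('w5'); 
for z in (.076,.093,.11): print(z,proj(c6,[.597,-.125,z],True))
print('tcp',proj(c6,[.5977,-.1247,.0865],True))
for z in (.09,.1,.11): print(toz(c6,(325,274),z,True))
for z in (.076,): print(toz(c6,(322,305),z,True))
E
```

```text
[[-6.000e-04  9.595e-01  2.816e-01  7.710e-02]
 [ 1.000e+00  3.000e-04  1.400e-03 -1.500e-03]
 [ 1.300e-03  2.816e-01 -9.595e-01 -1.899e-01]
 [ 0.000e+00  0.000e+00  0.000e+00  1.000e+00]]
w6 knob top [ 0.60705156 -0.12454048  0.11      ] base [ 0.58288583 -0.12712829  0.076     ]
[321.37610331 245.77764347]
[321.52823714 252.8424104 ]
[321.69996666 260.85576799]
w5
0.076 [322.11994241 275.06224651]
0.093 [322.37170333 286.54673161]
0.11 [322.66395755 299.98749817]
tcp [321.81089054 280.74414374]
[ 0.6031264  -0.12603629  0.09      ]
[ 0.60695965 -0.12562205  0.1       ]
[ 0.6107929  -0.12520782  0.11      ]
[ 0.57781603 -0.12619091  0.076     ]
```

```bash
python3 - <<'E'
from h import *
im=cams.capture('scene'); c=cams.calibration('scene'); p,_,_=pose(); print(p)
u=proj(c,p); print(u)
for z in (0,.03,.06,.12,.15): print(z,proj(c,[p[0],p[1],z]))
x0,y0=250,130
b=cv2.resize(im[y0:y0+130,x0:x0+170,::-1],None,fx=4.5,fy=4.5,interpolation=cv2.INTER_CUBIC)
cv2.drawMarker(b,(int((u[0]-x0)*4.5),int((u[1]-y0)*4.5)),(0,255,0),cv2.MARKER_CROSS,14,1)
k=proj(c,[.597,-.125,.11]);cv2.drawMarker(b,(int((k[0]-x0)*4.5),int((k[1]-y0)*4.5)),(255,0,255),cv2.MARKER_CROSS,14,1)
cv2.imwrite('pics/s7.png',b)
im=cams.capture('top'); c=cams.calibration('top'); u=proj(c,p); 
x0,y0=270,150
b=cv2.resize(im[y0:y0+130,x0:x0+170,::-1],None,fx=4.5,fy=4.5,interpolation=cv2.INTER_CUBIC)
cv2.drawMarker(b,(int((u[0]-x0)*4.5),int((u[1]-y0)*4.5)),(0,255,0),cv2.MARKER_CROSS,14,1)
cv2.imwrite('pics/t7.png',b)
E
```

```text
[ 0.66729825 -0.17853472  0.0864848 ]
[305.74812362 206.75913861]
0 [306.05916638 230.20865735]
0.03 [305.95305078 222.20860023]
0.06 [305.84505972 214.06715301]
0.12 [305.62324882 197.34482525]
0.15 [305.50932315 188.75596682]
```

View pics/s7.png

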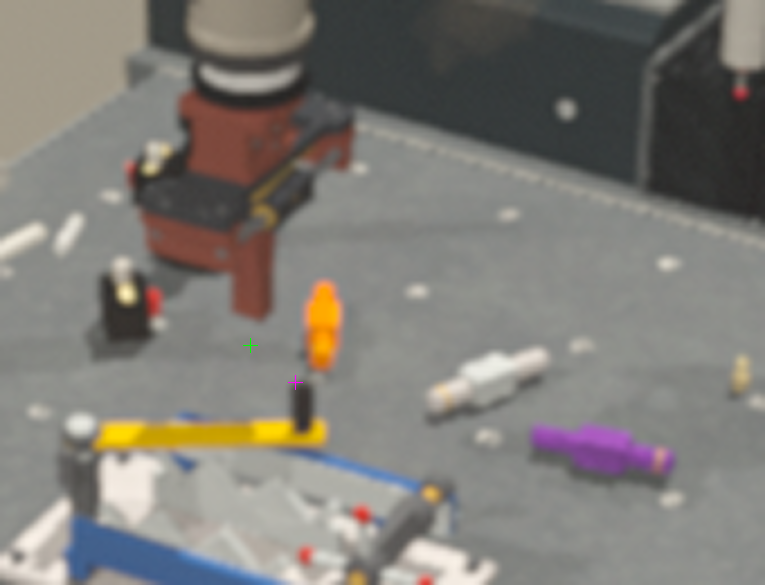

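View pics/t7.png

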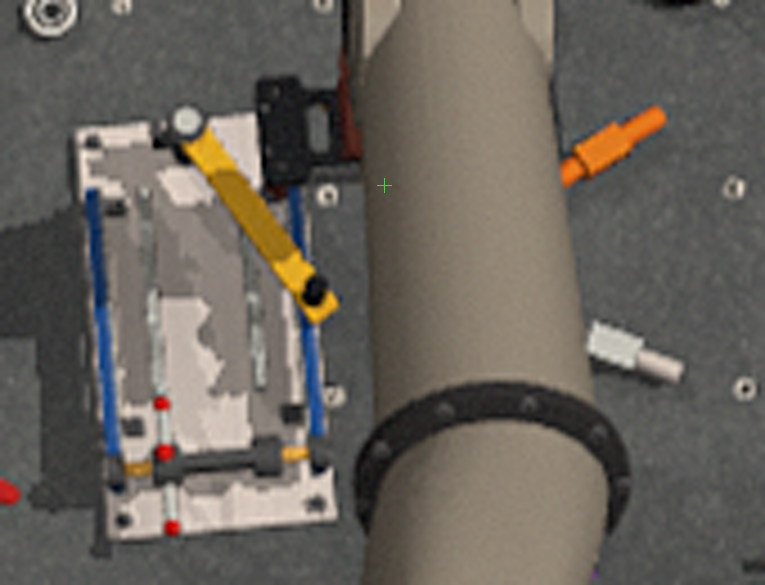

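The scene crop shows the knob still at (303,405). The visible fingertip, at about (255,318), is well above the projected TCP at (250,345). The real fingertips are therefore roughly 20 mm higher than the pose says, and the fingers closed above the knob. I check this by touching the bare table gently.

```bash
python3 -m creep '[[0,0,0.1,0,0,0,1],[0,0,0.2,0,0,0,1],[0,0,0.22,0,0,0,1],[0,0,0.23,0,0,0,1]]' 12; python3 - <<'E'
from h import *
st()
im=cams.capture('scene'); c=cams.calibration('scene'); p,_,_=pose()
u=proj(c,p); print(u)
x0,y0=250,130
b=cv2.resize(im[y0:y0+130,x0:x0+170,::-1],None,fx=4.5,fy=4.5,interpolation=cv2.INTER_CUBIC)
cv2.drawMarker(b,(int((u[0]-x0)*4.5),int((u[1]-y0)*4.5)),(0,255,0),cv2.MARKER_CROSS,14,1)
cv2.imwrite('pics/s8.png',b)
E
```

```text
time: 10.45
position: [0.6669, -0.1783, 0.018]
eef_rot: [0.0, 1.0, 0.032, 0.0]
contact_force: [-0.0, -0.1, 0.1]
finger_gap: 0.0007
t 10.45 p [ 0.6669 -0.1783  0.018 ] yaw 3.61 tilt 0.02 gap 0.0007 F [-0.  -0.1  0.1] q [ 0.32  0.7  -0.22  1.63  0.19  0.84 -1.49]
[306.00454706 225.45437075]
```

View pics/s8.png

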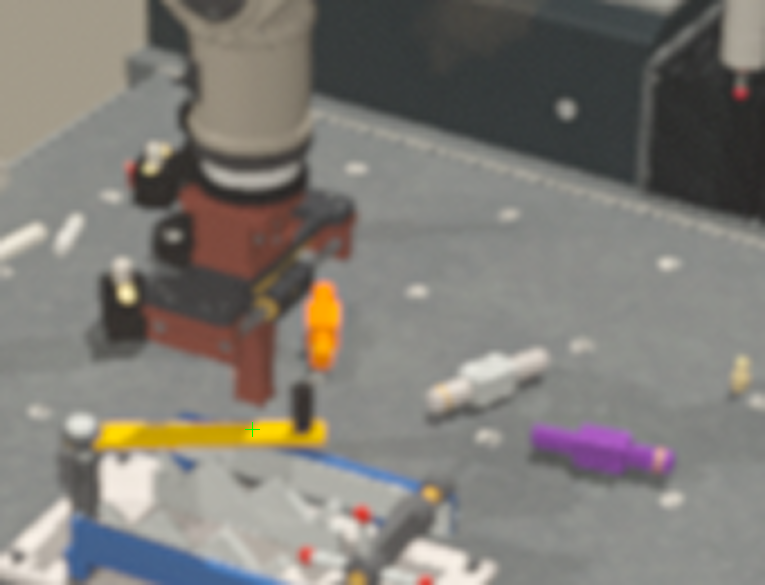

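```bash
python3 -m creep '[[0,0,0.03,0,0,0,1],[0,0,0.045,0,0,0,1],[0,0,0.055,0,0,0,1]]' 12; python3 -m creep '[[0,0,0.01,0,0,0,1],[0,0,0.01,0,0,0,1]]'
```

```text
time: 10.88
position: [0.6666, -0.1784, 0.0009]
eef_rot: [0.0, 1.0, 0.032, -0.0]
contact_force: [0.5, -0.1, 0.4]
finger_gap: 0.0004
time: 11.12
position: [0.6665, -0.1783, -0.0022]
eef_rot: [-0.0, 1.0, 0.032, -0.0]
contact_force: [-0.3, 0.4, 0.3]
finger_gap: 0.0005
```

```bash
for i in 1 2 3 4; do python3 -m creep '[[0,0,0.01,0,0,0,1],[0,0,0.01,0,0,0,1]]' | egrep "posi|force"; done
```

```text
position: [0.6665, -0.1783, -0.0052]
contact_force: [0.4, 0.5, -0.2]
position: [0.6664, -0.1783, -0.0082]
contact_force: [0.2, 0.3, -0.0]
position: [0.6664, -0.1783, -0.0112]
contact_force: [0.1, -0.6, -0.1]
position: [0.6664, -0.1783, -0.0142]
contact_force: [-0.3, -0.0, -0.7]
```

```bash
for i in 1 2 3; do python3 -m creep '[[0,0,0.007,0,0,0,1],[0,0,0.007,0,0,0,1]]' | egrep "posi|force"; done
```

```text
position: [0.6665, -0.1783, -0.0162]
contact_force: [0.6, -0.1, -0.2]
position: [0.6665, -0.1783, -0.0183]
contact_force: [0.6, 0.0, -0.3]
position: [0.6664, -0.1783, -0.0205]
contact_force: [-0.3, 0.2, 0.0]
```

```bash
for i in 1 2 3; do python3 -m creep '[[0,0,0.007,0,0,0,1],[0,0,0.007,0,0,0,1]]' | egrep "posi|force"; done; python3 - <<'E'
from h import *
im=cams.capture('scene'); c=cams.calibration('scene'); p,_,_=pose()
u=proj(c,p); print(u)
x0,y0=250,130
b=cv2.resize(im[y0:y0+130,x0:x0+170,::-1],None,fx=4.5,fy=4.5,interpolation=cv2.INTER_CUBIC)
cv2.drawMarker(b,(int((u[0]-x0)*4.5),int((u[1]-y0)*4.5)),(0,255,0),cv2.MARKER_CROSS,14,1)
cv2.imwrite('pics/s9.png',b)
im=cams.capture('wrist'); cv2.imwrite('pics/w9.png',im[:,:,::-1])
E
```

```text
position: [0.6665, -0.1783, -0.0225]
contact_force: [-1.1, -0.0, 1.1]
position: [0.6665, -0.1783, -0.0246]
contact_force: [-0.7, 0.1, 0.4]
position: [0.6664, -0.1783, -0.0268]
contact_force: [-0.3, 0.5, 0.3]
[306.31520057 237.29767526]
```

View pics/s9.png

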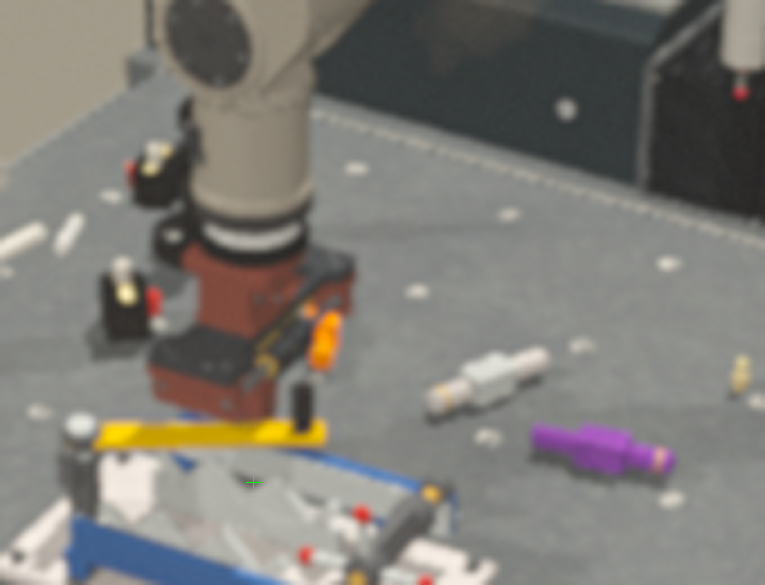

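View pics/w9.png

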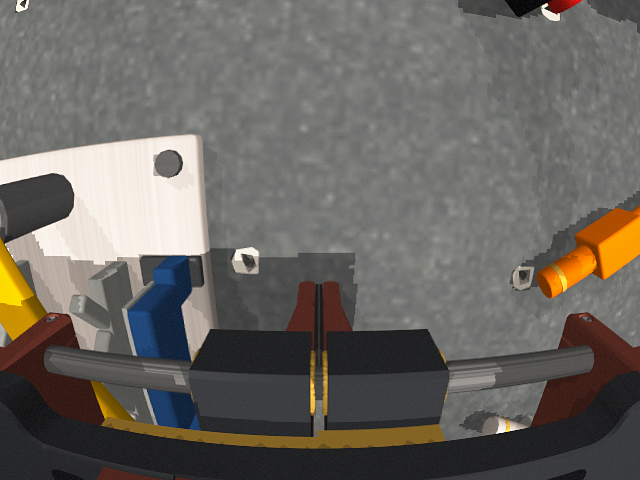

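The tips still touch nothing at z=-0.027. The gripper body is low near the strap here, so I raise, shift 60 mm to the right and continue the touch test in clear space.

```bash
python3 -m creep '[[0,0,-0.15,0,0,0,1],[0,0.1,-0.2,0,0,0,1],[-0.1,0.2,-0.2,0,0,0,1],[-0.1,0.2,-0.1,0,0,0,1],[-0.1,0.2,-0.01,0,0,0,1],[-0.1,0.2,-0.01,0,0,0,1]]' 12;  python3 - <<'E'
from h import *
st()
im=cams.capture('scene'); c=cams.calibration('scene'); p,_,_=pose()
u=proj(c,p); print(u)
x0,y0=250,130
b=cv2.resize(im[y0:y0+130,x0:x0+170,::-1],None,fx=4.5,fy=4.5,interpolation=cv2.INTER_CUBIC)
cv2.drawMarker(b,(int((u[0]-x0)*4.5),int((u[1]-y0)*4.5)),(0,255,0),cv2.MARKER_CROSS,14,1)
u=proj(c,[p[0],p[1],0])
cv2.drawMarker(b,(int((u[0]-x0)*4.5),int((u[1]-y0)*4.5)),(255,255,0),cv2.MARKER_CROSS,14,1)
cv2.imwrite('pics/s10.png',b)
E
```

```text
time: 14.48
position: [0.6391, -0.2399, -0.0251]
eef_rot: [-0.0, 1.0, 0.031, -0.001]
contact_force: [-0.1, -1.0, -1.0]
finger_gap: 0.0002
t 14.47 p [ 0.6391 -0.2399 -0.0251] yaw 3.61 tilt 0.17 gap 0.0002 F [-0.1 -1.  -1. ] q [ 0.41  0.75 -0.21  1.66  0.21  0.76 -1.4 ]
[323.75067363 229.85816326]
```

View pics/s10.png

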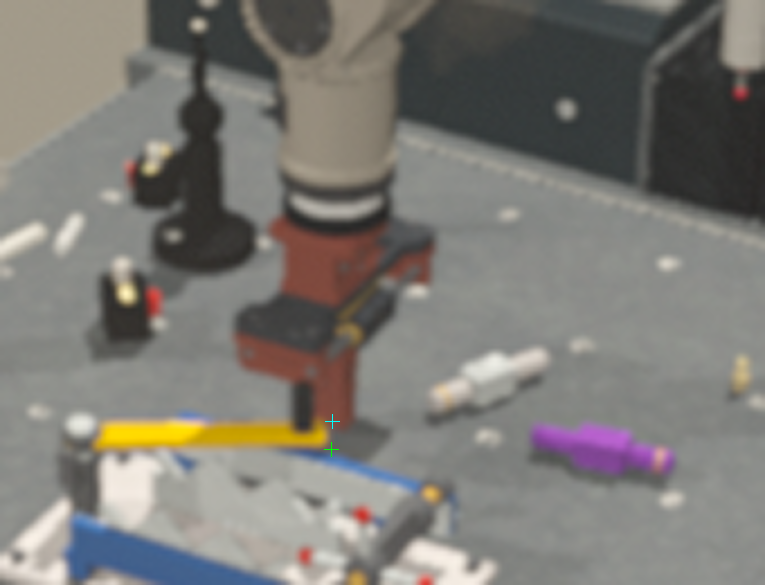

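The tip at (335,425) is practically at the table mark (332,422), so contact should be very close.

```bash
for i in 1 2 3; do python3 -m creep '[[0,0,0.005,0,0,0,1],[0,0,0.005,0,0,0,1]]' | egrep "posi|force"; done
```

```text
position: [0.6411, -0.2401, -0.024]
contact_force: [0.3, -0.5, -0.1]
position: [0.6405, -0.2401, -0.0264]
contact_force: [0.3, 0.2, -1.1]
position: [0.6407, -0.2402, -0.0276]
contact_force: [-0.8, 1.0, 4.5]
```

Contact came at a reported z of -0.0275, so the real tips are about 27 mm above the reported TCP. I check for a lateral bias too.

```bash
python3 - <<'E'
from h import *
p,Ro,s=pose(); 
im=cams.capture('wrist'); c=cams.calibration('wrist'); 
for dx in (-.01,0,.01):
  for dz in (0,.0275): print(dx,dz,proj(c,p+Ro.apply([dx,0,-dz]),True))
print(p, c['pose'][:3,3])
im=im[:,:,::-1].copy()
for dx in (-.01,0.,.01):
  u=proj(c,p+Ro.apply([dx,0,-.0275]),True); cv2.circle(im,(int(u[0]),int(u[1])),1,(0,255,0),-1)
cv2.imwrite('pics/w11.png',cv2.resize(im[240:360,240:400],None,fx=4,fy=4,interpolation=cv2.INTER_CUBIC))
im=cams.capture('top'); c=cams.calibration('top'); u=proj(c,p+[0,0,.0275]); print(u)
cv2.imwrite('pics/t11.png',cv2.resize(im[150:270,320:440,::-1],None,fx=4,fy=4,interpolation=cv2.INTER_CUBIC))
E
```

```text
-0.01 0 [321.81903471 297.22554662]
-0.01 0.0275 [322.20615233 320.37327193]
0 0 [321.86597564 280.73531828]
0 0.0275 [322.27508079 302.14479757]
0.01 0 [321.90982624 263.62898094]
0.01 0.0275 [322.34045327 283.02638041]
[ 0.64066214 -0.24015588 -0.02756177] [ 0.71745278 -0.23370288  0.16230911]
[373.27923027 206.20553318]
```

View pics/w11.png

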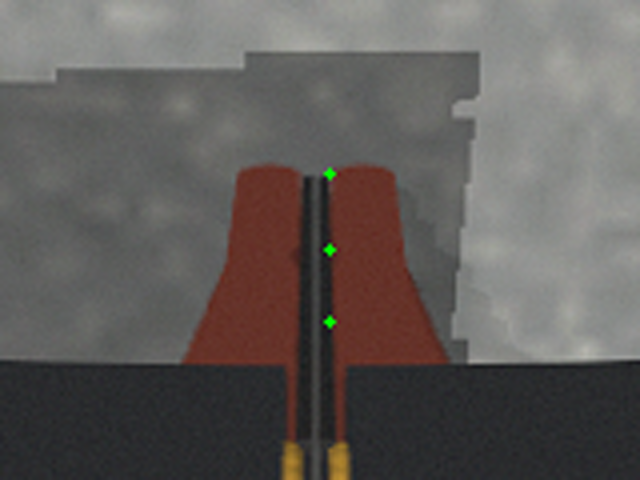

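The projection with tips 27.5 mm short matches the picture: front edge at row 283, lateral error about 1.5 mm. I put that offset into the helper and return to the knob.

```bash
python3 - <<'E'
t=open('h.py').read()
t=t.replace("s=r.read_state(); q=s['eef_rot']; return s['position'],R.from_quat([q[1],q[2],q[3],q[0]]),s",
"s=r.read_state(); q=s['eef_rot']; Ro=R.from_quat([q[1],q[2],q[3],q[0]]); return s['position']-Ro.apply([0,0,.0275]),Ro,s  # real tips")
open('h.py','w').write(t)
E
python3 -m creep '[[0,0,-0.2,0,0,0,1],[0,0,-0.4,0,0,0,1],[0,0,-0.5,0,0,0,-0.4],[0,0,-0.5,0,0,0,-0.4],[0,0,-0.5,0,0,0,-0.4]]' 15;python3 - <<'E'
from h import *
st(); print(rows([.597,-.1255,.14]),rows([.597,-.1255,.084]))
E
```

```text
time: 16.0
position: [0.6395, -0.2399, 0.1204]
eef_rot: [-0.0, 1.0, 0.032, -0.001]
contact_force: [-0.2, -0.7, -1.3]
finger_gap: 0.0273
t 16.0 p [ 0.6395 -0.2399  0.1479] yaw 3.62 tilt 0.12 gap 0.0273 F [-0.2 -0.7 -1.3] q [ 0.44  0.57 -0.24  1.59  0.16  1.01 -1.36]
(array([-0.117, -0.39 ,  0.027]), array([0., 0., 0.])) (array([-0.117, -0.389,  0.214]), array([0., 0., 0.]))
```

```bash
python3 -m creep '[[-0.117,-0.389,0,0,0,0,-0.4],[-0.117,-0.389,0,0,0,0,-0.4],[-0.117,-0.389,0.0,0,0,0,-0.4],[-0.117,-0.389,0.1,0,0,0,-0.4],[-0.117,-0.389,0.214,0,0,0,-0.4],[-0.117,-0.389,0.214,0,0,0,-0.4],[-0.117,-0.389,0.214,0,0,0,1],[-0.117,-0.389,0.214,0,0,0,1],[-0.117,-0.389,0.214,0,0,0,1],[-0.117,-0.389,0.214,0,0,0,1]]' 15; python3 -m creep '[[0,0,0,0,0,0,1],[0,0,0,0,0,0,1]]' 15;python3 - <<'E'
from h import *
st()
im=cams.capture('wrist'); cv2.imwrite('pics/w12.png',im[240:,160:480,::-1])
E
```

```text
time: 17.25
position: [0.5984, -0.1259, 0.0584]
eef_rot: [0.0, 1.0, 0.031, 0.001]
contact_force: [0.1, 0.4, -0.1]
finger_gap: 0.0246
time: 17.5
position: [0.598, -0.1261, 0.058]
eef_rot: [0.0, 1.0, 0.031, -0.0]
contact_force: [-0.7, -0.8, 2.7]
finger_gap: 0.0155
t 17.5 p [ 0.598  -0.1261  0.0855] yaw 3.6 tilt 0.02 gap 0.0155 F [-0.7 -0.8  2.7] q [ 0.3   0.54 -0.26  1.81  0.19  0.81 -1.56]
```

View pics/w12.png

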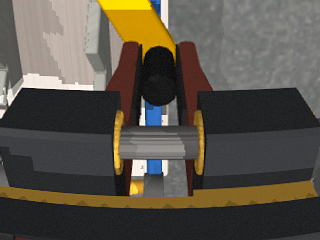

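Now it is gripped, with the gap at 15.5 mm on the knob. I swing it along the arc.

```bash
python3 -m creep '[[0.017,0.025,0,0,0,0,1],[0.034,0.05,0,0,0,0,1],[0.054,0.073,0,0,0,0,1],[0.074,0.095,0,0,0,0,1],[0.096,0.116,0,0,0,0,1],[0.119,0.135,0,0,0,0,1],[0.145,0.153,0,0,0,0,1],[0.17,0.168,0,0,0,0,1],[0.197,0.183,0,0,0,0,1],[0.218,0.193,0,0,0,0,1]]' 15; python3 - <<'E'
from h import *
st()
im=cams.capture('wrist'); cv2.imwrite('pics/w13.png',im[:,:,::-1])
E
```

```text
time: 18.8
position: [0.6679, -0.1796, 0.058]
eef_rot: [-0.0, 1.0, 0.032, 0.0]
contact_force: [-1.2, 1.1, 5.3]
finger_gap: 0.0157
t 18.8 p [ 0.6679 -0.1796  0.0855] yaw 3.62 tilt 0.04 gap 0.0157 F [-1.2  1.1  5.3] q [ 0.34  0.65 -0.24  1.6   0.19  0.91 -1.48]
```

View pics/w13.png

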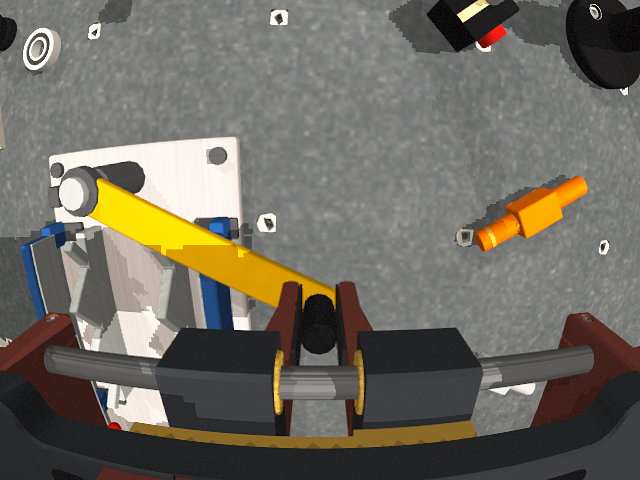

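The strap is swung back to about 0.03 rad (pivot (78,190), knob (318,330)), clear of the grooves. I release and rise, and work out where the gripper body's underside really is relative to the tips.

```bash
python3 -m creep '[[0,0,0,0,0,0,-0.4],[0,0,0,0,0,0,-0.4],[0,0,0,0,0,0,-0.4],[0,0,-0.2,0,0,0,-0.4],[0,0,-0.4,0,0,0,-0.6],[0,0,-0.6,0,0,0,-0.6],[0,0,-0.6,0,0,0,-0.6]]';python3 - <<'E'
from h import *
c=cams.calibration('scene')
# s7: real tip z .114 at (.667,-.1785)
for z in (.15,.165,.18,.195,.21):
  print(z,[ ((proj(c,[.667+dx,-.1785+dy,z])-[250,130])*4.5).round(0).tolist() for dx,dy in ((-.037,.089),(.037,.089),(-.037,-.089))])
st()
im=cams.capture('scene'); cv2.imwrite('pics/s14.png',cv2.resize(im[100:260,230:410,::-1],None,fx=3.7,fy=3.7,interpolation=cv2.INTER_CUBIC))
E
```

```text
time: 19.73
position: [0.6701, -0.18, 0.2442]
eef_rot: [0.001, 0.999, 0.031, 0.005]
contact_force: [0.5, -1.1, 0.2]
finger_gap: 0.0702
0.15 [[222.0, 340.0], [127.0, 308.0], [367.0, 224.0]]
0.165 [[222.0, 320.0], [127.0, 288.0], [367.0, 204.0]]
0.18 [[221.0, 299.0], [126.0, 268.0], [368.0, 185.0]]
0.195 [[221.0, 279.0], [125.0, 247.0], [368.0, 165.0]]
0.21 [[220.0, 258.0], [124.0, 227.0], [368.0, 145.0]]
t 19.73 p [ 0.6699 -0.18    0.2717] yaw 3.59 tilt 0.61 gap 0.0702 F [ 0.5 -1.1  0.2] q [ 0.35  0.48 -0.27  1.44  0.13  1.22 -1.44]
```

View pics/s14.png

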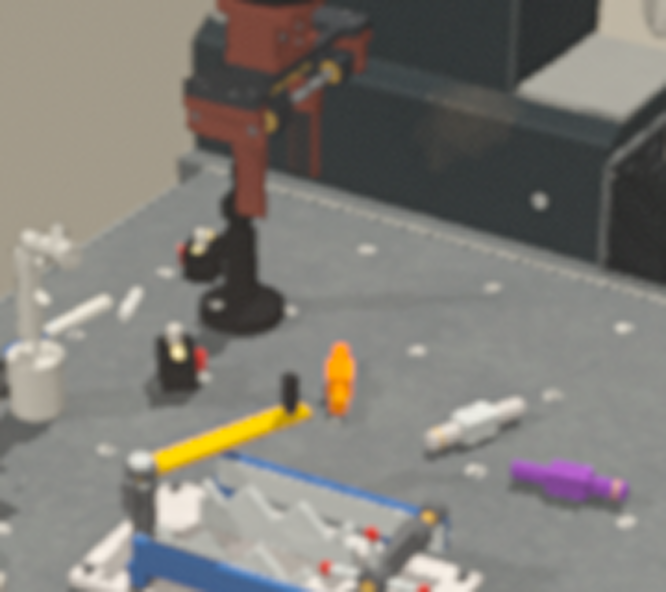

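The body underside is at tip + ~84 mm as specified, so it is the reported pose that is off by 27.5 mm in z. The picture shows the strap back and the grooves clear. Next I turn towards the right-hand pin.

```bash
python3 - <<'E'
from h import *
print(rows([.567,-.335,.20],np.radians(33.6)))
E
python3 -m creep '[[-0.15,0.25,0.1,0,0,0.3,-0.6],[-0.37,0.49,0.24,0,0,0.65,-0.6],[-0.37,0.49,0.24,0,0,1,-0.6],[-0.37,0.49,0.24,0,0,1,-0.6],[-0.37,0.49,0.24,0,0,1,-0.6]]'; python3 - <<'E'
from h import *
st()
E
```

```text
(array([-0.37 ,  0.495,  0.226]), array([ 0.005, -0.008, -1.   ]))
time: 20.4
position: [0.5644, -0.333, 0.1641]
eef_rot: [-0.0, 0.974, -0.228, -0.001]
contact_force: [0.6, 0.7, 0.5]
finger_gap: 0.0702
t 20.4 p [ 0.5644 -0.3331  0.1916] yaw -26.39 tilt 0.16 gap 0.0702 F [0.6 0.7 0.5] q [ 0.53  0.48 -0.12  1.63  0.06  1.04 -1.65]
```

I turned the wrong way, since tool z points down. I turn back to yaw +69°.

```bash
for i in 1 2 3; do python3 -m creep '[[0,0,0,0,0,-0.35,-0.6],[0,0,0,0,0,-0.7,-0.6],[0,0,0,0,0,-1,-0.6],[0,0,0,0,0,-1,-0.6]]' >/dev/null; done; python3 - <<'E'
from h import *
st()
im=cams.capture('wrist'); c=cams.calibration('wrist'); cv2.imwrite('pics/w15.png',im[:,:,::-1])
for o in pinpoint('pin_a_center','wrist'): print(np.round(o['centre'],1),o['confidence'],toz(c,o['centre'],.011,True).round(4))
E
```

```text
t 21.9 p [ 0.5659 -0.3326  0.1933] yaw 63.34 tilt 0.04 gap 0.0702 F [-0.4  0.  -0.3] q [ 0.76  0.51 -0.46  1.61  0.25  1.08 -0.23]
[455.3 155.1] 0.95 [ 0.7121 -0.3321  0.011 ]
[322.5 219. ] 0.86 [ 0.5691 -0.332   0.011 ]
[208.5 232.8] 0.83 [ 0.4628 -0.2933  0.011 ]
[242.5 431.2] 0.55 [ 0.3544 -0.5324  0.011 ]
```

View pics/w15.png

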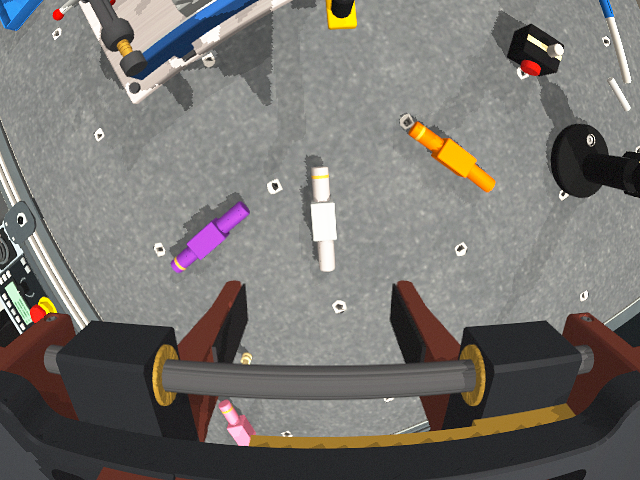

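The wrist view shows the steel pin at (323,219), nearly in line with the tool, and the purple look-alike at (209,237). I compute the pin's axis and centre from the mask.

```bash
cat >> h.py <<'E'
def pinfit(near,cam='wrist',z=.011):
    """cut_out mask nearest to world xy near -> centre (world) and axis angle deg"""
    c=cams.calibration(cam); w=cam=='wrist'; best=None
    for o in cut_out('pin_a_center',cam):
        v,u=np.nonzero(o['mask'])
        if len(u)<30: continue
        pts=np.array([toz(c,(a,b),z,w)[:2] for a,b in list(zip(u,v))[::max(1,len(u)//800)]])
        (cx,cy),(a,b),ang=cv2.minAreaRect((pts*1000).astype(np.float32))
        m=pts.mean(0); e=np.linalg.eigh(np.cov((pts-m).T))[1][:,1]
        d=np.hypot(*(m-near))
        if best is None or d<best[0]: best=(d,m,np.array([cx,cy])/1000,np.degrees(np.arctan2(e[1],e[0]))%180,o['confidence'],(round(a),round(b)))
    print('pinfit dist %.3f'%best[0],'mean',best[1].round(4),'rect',best[2].round(4),'axis',round(best[3],1),'conf',best[4],best[5]); return best
E
python3 - <<'E'
from h import *
cams.capture('wrist'); b=pinfit([.569,-.332])
for z in (.06,.0045): print(rows([*b[2],z],np.radians(b[3])))
E
```

```text
pinfit dist 0.001 mean [ 0.5699 -0.3315] rect [ 0.5694 -0.3326] axis 67.8 conf 0.84 (101, 23)
(array([0.007, 0.011, 0.444]), array([ 0.   ,  0.   , -0.145]))
(array([0.007, 0.011, 0.629]), array([ 0.   ,  0.   , -0.145]))
```

```bash
python3 -m creep '[[0.007,0.014,0.2,0,0,-0.15,-0.5],[0.007,0.014,0.4,0,0,-0.15,-0.4],[0.007,0.014,0.55,0,0,-0.15,-0.3],[0.007,0.014,0.6,0,0,-0.15,-0.3],[0.007,0.014,0.63,0,0,-0.15,-0.3],[0.007,0.014,0.63,0,0,-0.15,-0.3]]'; python3 - <<'E'
from h import *
st()
im=cams.capture('wrist'); cv2.imwrite('pics/w16.png',im[180:420,160:480,::-1])
E
```

```text
time: 22.85
position: [0.5711, -0.3335, -0.0221]
eef_rot: [0.001, 0.829, 0.56, 0.0]
contact_force: [-0.4, -0.2, 0.4]
finger_gap: 0.0569
t 22.85 p [ 0.5711 -0.3335  0.0054] yaw 68.08 tilt 0.1 gap 0.0569 F [-0.4 -0.2  0.4] q [ 0.72  0.74 -0.4   1.71  0.39  0.77 -0.25]
```

View pics/w16.png

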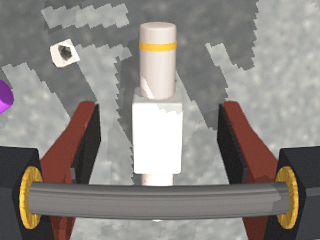

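The fingers straddle the square body at about (158,130) in the crop. I close at 30 N.

```bash
python3 -m creep '[[0,0,0,0,0,0,1],[0,0,0,0,0,0,1],[0,0,0,0,0,0,1],[0,0,0,0,0,0,1],[0,0,0,0,0,0,1],[0,0,0,0,0,0,1],[0,0,0,0,0,0,1]]' 35;python3 - <<'E'
from h import *
st()
im=cams.capture('wrist'); cv2.imwrite('pics/w17.png',im[180:420,160:480,::-1])
E
```

```text
time: 23.78
position: [0.5702, -0.3333, -0.0231]
eef_rot: [0.0, 0.829, 0.56, 0.0]
contact_force: [0.2, -0.3, 2.8]
finger_gap: 0.022
t 23.77 p [ 0.5702 -0.3333  0.0044] yaw 68.11 tilt 0.01 gap 0.022 F [ 0.2 -0.3  2.8] q [ 0.72  0.74 -0.4   1.71  0.39  0.77 -0.25]
```

View pics/w17.png

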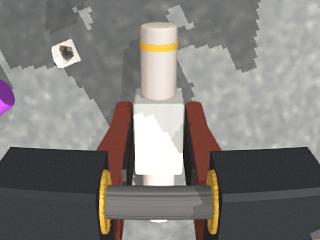

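Gripped (gap 22 mm). I lift and carry it to groove 2.

```bash
python3 -m creep '[[0,0,-0.1,0,0,0,1],[0,0,-0.25,0,0,0,1],[0,0,-0.4,0,0,0,1],[0,0,-0.6,0,0,0,1],[0,0,-0.6,0,0,0,1],[0,0,-0.6,0,0,0,1]]';python3 - <<'E'
from h import *
st(); print(rows([.659,-.0487,.185],np.radians(93.8)))
E
```

```text
time: 24.58
position: [0.5693, -0.333, 0.1557]
eef_rot: [-0.001, 0.829, 0.56, -0.001]
contact_force: [-0.8, 0.4, -1.4]
finger_gap: 0.0215
t 24.57 p [ 0.5693 -0.333   0.1832] yaw 68.11 tilt 0.09 gap 0.0215 F [-0.8  0.4 -1.4] q [ 0.77  0.53 -0.48  1.61  0.27  1.07 -0.16]
(array([ 0.991, -0.076, -0.006]), array([-0.003, -0.   , -0.856]))
```

```bash
python3 -m creep '[[0.2,-0.02,0,0,0,-0.2,1],[0.4,-0.03,0,0,0,-0.4,1],[0.6,-0.045,0,0,0,-0.6,1],[0.8,-0.06,0,0,0,-0.8,1],[0.99,-0.076,0,0,0,-0.86,1],[0.99,-0.076,0,0,0,-0.86,1],[0.99,-0.076,0,0,0,-0.86,1]]';python3 - <<'E'
from h import *
st()
im=cams.capture('wrist'); c=cams.calibration('wrist'); cv2.imwrite('pics/w18.png',im[:,:,::-1])
for n,z in (('groove_0',.05),('strap_pivot',.093)):
  for o in pinpoint(n,'wrist'): print(n,np.round(o['centre'],1),o['confidence'],toz(c,o['centre'],z,True).round(4))
print(rows([.659,-.0487,.185],np.radians(93.8)))
E
```

```text
time: 25.45
position: [0.6584, -0.0496, 0.1544]
eef_rot: [-0.001, 0.682, 0.731, -0.001]
contact_force: [-0.5, -1.2, -1.7]
finger_gap: 0.0219
t 25.45 p [ 0.6585 -0.0496  0.1819] yaw 93.93 tilt 0.22 gap 0.0219 F [-0.5 -1.2 -1.7] q [ 0.41  0.57 -0.62  1.6   0.36  1.1  -0.23]
groove_0 [208.  232.2] 0.79 [ 0.5647 -0.0545  0.05  ]
groove_0 [261.6 234.5] 0.65 [ 0.611  -0.0536  0.05  ]
groove_0 [316.9 312.4] 0.39 [ 0.6613 -0.1216  0.05  ]
strap_pivot [398.1 248.3] 0.93 [ 0.7151 -0.0454  0.093 ]
(array([ 0.009,  0.   , -0.006]), array([-0.004,  0.002, -0.002]))
```

View pics/w18.png

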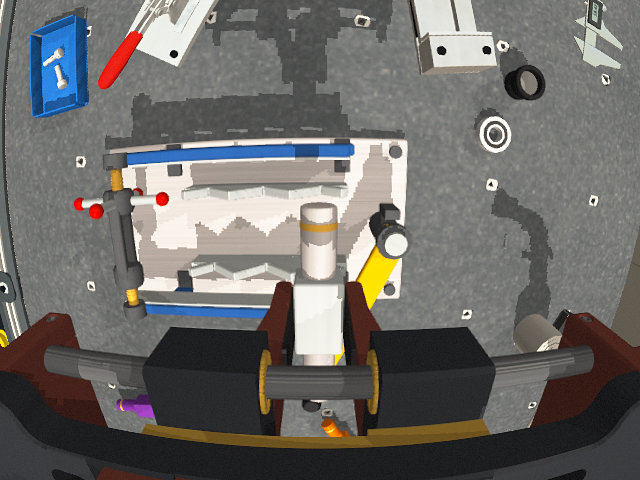

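Measured groove positions agree: (0.565,-0.0545), (0.611,-0.0536) and pivot (0.715,-0.045). The pin hangs lined up over groove 2. I check where it sits in the hand, then lower.

```bash
python3 - <<'E'
from h import *
c=cams.calibration('wrist'); p,Ro,s=pose()
for dx in (.046,.048,.05,.052,.054): print(dx,proj(c,p+Ro.apply([dx,0,-.0066-.008]),True).round(1), proj(c,p+Ro.apply([dx,0,-.0066]),True).round(1))
E
python3 -m creep '[[0.009,0,0.1,0,0,0,1],[0.009,0,0.25,0,0,0,1],[0.009,0,0.36,0,0,0,1],[0.009,0,0.36,0,0,0,1]]';python3 - <<'E'
from h import *
st()
im=cams.capture('wrist'); c=cams.calibration('wrist'); cv2.imwrite('pics/w19.png',im[:,:,::-1])
for n,z in (('groove_0',.05),('strap_pivot',.093)):
  for o in pinpoint(n,'wrist'): print(n,np.round(o['centre'],1),o['confidence'],toz(c,o['centre'],z,True).round(4))
E
```

```text
0.046 [318.8 219.1] [318.8 215.1]
0.048 [318.8 214.3] [318.8 210.5]
0.05 [318.8 209.5] [318.8 205.9]
0.052 [318.8 204.6] [318.8 201.2]
0.054 [318.8 199.7] [318.8 196.6]
time: 26.1
position: [0.6569, -0.0483, 0.0459]
eef_rot: [-0.002, 0.683, 0.73, -0.002]
contact_force: [-0.7, -0.1, -1.5]
finger_gap: 0.0218
t 26.1 p [ 0.6571 -0.0483  0.0734] yaw 93.8 tilt 0.34 gap 0.0218 F [-0.7 -0.1 -1.5] q [ 0.38  0.68 -0.57  1.68  0.44  0.92 -0.3 ]
groove_0 [158.8 281.2] 0.75 [ 0.5656 -0.0529  0.05  ]
groove_0 [233.8 285.2] 0.57 [ 0.6115 -0.0512  0.05  ]
strap_pivot [449.4 322.4] 0.96 [ 0.719  -0.0451  0.093 ]
```

View pics/w19.png

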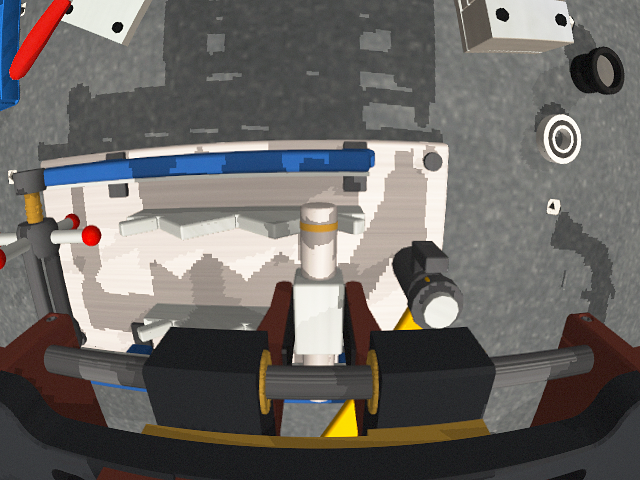

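```bash
python3 -m creep '[[0,0.006,0.03,0,0,0,1],[0,0.006,0.06,0,0,0,1],[0,0.006,0.06,0,0,0,1]]' | egrep 'pos|for'; python3 -m creep '[[0,0,0.013,0,0,0,1],[0,0,0.013,0,0,0,1]]'| egrep 'pos|for';python3 -m creep '[[0,0,0.01,0,0,0,1],[0,0,0.01,0,0,0,1]]'| egrep 'pos|for'; python3 - <<'E'
from h import *
st()
im=cams.capture('wrist'); c=cams.calibration('wrist'); cv2.imwrite('pics/w20.png',im[:,:,::-1])
E
```

```text
position: [0.6606, -0.0464, 0.0299]
contact_force: [-1.3, -0.5, -2.2]
position: [0.6612, -0.0463, 0.0266]
contact_force: [-0.3, -0.6, -1.5]
position: [0.6612, -0.0463, 0.0236]
contact_force: [-0.7, -0.8, -1.6]
t 27.12 p [ 0.6612 -0.0463  0.0511] yaw 93.91 tilt 0.02 gap 0.0217 F [-0.7 -0.8 -1.6] q [ 0.36  0.71 -0.56  1.68  0.46  0.89 -0.32]
```

View pics/w20.png

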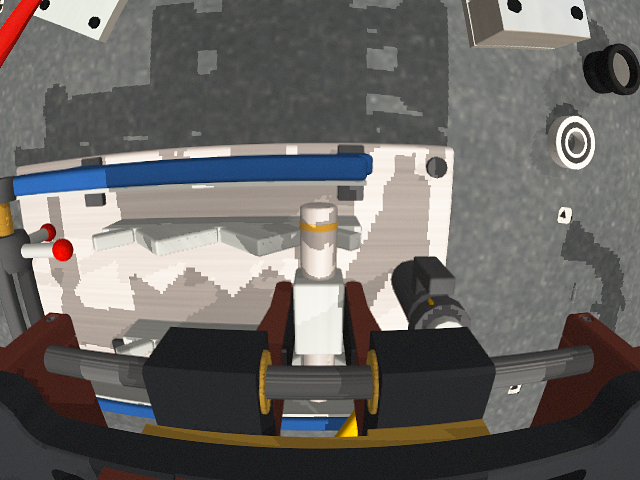

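```bash
python3 -m creep '[[0,-0.006,0.01,0,0,0,1],[0,-0.006,0.01,0,0,0,1]]'| egrep 'pos|for';python3 -m creep '[[0,0,0.007,0,0,0,1],[0,0,0.007,0,0,0,1]]'| egrep 'pos|for';python3 -m creep '[[0,0,0.005,0,0,0,1],[0,0,0.005,0,0,0,1]]'| egrep 'pos|for'
```

```text
position: [0.6591, -0.0465, 0.0206]
contact_force: [-0.2, 0.1, -0.8]
position: [0.6594, -0.0465, 0.0185]
contact_force: [-0.5, -0.2, -2.2]
position: [0.6595, -0.0464, 0.0171]
contact_force: [-0.1, -1.4, -1.5]
```

```bash
python3 -m creep '[[0,0,0.005,0,0,0,1],[0,0,0.005,0,0,0,1]]'| egrep 'pos|for';python3 -m creep '[[0,0,0.003,0,0,0,1],[0,0,0.003,0,0,0,1]]'| egrep 'pos|for'
```

```text
position: [0.6597, -0.0464, 0.0161]
contact_force: [-1.0, -0.3, 1.1]
position: [0.6598, -0.0464, 0.016]
contact_force: [-4.5, -0.9, 7.4]
```

It is seated (contact force up to +7 N). I open modestly, rise and look.

```bash
python3 -m creep '[[0,0,0,0,0,0,0.2],[0,0,0,0,0,0,0.2],[0,0,0,0,0,0,0.2],[0,0,0,0,0,0,0.2],[0,0,-0.1,0,0,0,0.2],[0,0,-0.2,0,0,0,0.2],[0,0,-0.4,0,0,0,-0.3],[0,0,-0.5,0,0,0,-0.3],[0,0,-0.5,0,0,0,-0.3]]';python3 - <<'E'
from h import *
st()
im=cams.capture('wrist'); c=cams.calibration('wrist'); cv2.imwrite('pics/w21.png',im[:,:,::-1])
pinfit([.659,-.049],z=.05)
E
```

```text
time: 29.55
position: [0.6614, -0.0461, 0.1679]
eef_rot: [0.002, 0.683, 0.731, 0.002]
contact_force: [0.5, -0.6, -0.5]
finger_gap: 0.0563
t 29.55 p [ 0.6613 -0.0461  0.1954] yaw 93.9 tilt 0.31 gap 0.0563 F [ 0.5 -0.6 -0.5] q [ 0.41  0.55 -0.63  1.58  0.35  1.11 -0.23]
pinfit dist 0.005 mean [ 0.657  -0.0443] rect [ 0.6569 -0.0458] axis 93.9 conf 0.84 (24, 101)
```

View pics/w21.png

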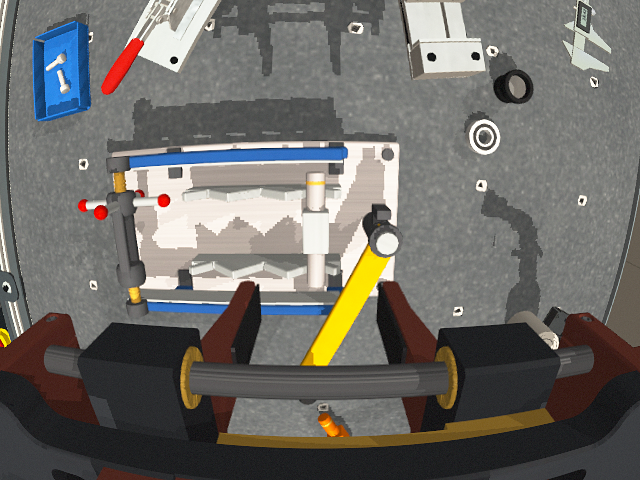

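The pin lies in groove 2 (315,230), square and seated. Next is the left pin at about (0.47,0.32).

```bash
python3 - <<'E'
from h import *
cams.capture('top'); b=pinfit([.47,.32],'top')
print(rows([.565,.13,.195],np.radians(97)),rows([.47,.30,.2],np.radians(100)))
E
```

```text
pinfit dist 0.621 mean [ 0.4636 -0.3013] rect [ 0.4637 -0.3023] axis 11.5 conf 0.74 (99, 25)
(array([ 0.609, -0.271, -0.014]), array([-0.005, -0.   , -0.103])) (array([ 1.196, -0.548, -0.03 ]), array([-0.005, -0.   , -0.203]))
```

```bash
python3 -m creep '[[0.2,-0.09,0,0,0,0,-0.3],[0.4,-0.18,0,0,0,0,-0.3],[0.6,-0.27,0,0,0,-0.1,-0.3],[0.8,-0.36,0,0,0,-0.1,-0.3],[0.9,-0.4,0,0,0,-0.1,-0.3],[0.9,-0.4,0,0,0,-0.1,-0.3]]';python3 - <<'E'
from h import *
st()
im=cams.capture('wrist'); c=cams.calibration('wrist'); cv2.imwrite('pics/w22.png',im[:,:,::-1])
b=pinfit([.47,.32])
print(rows([*b[2],.15],np.radians(b[3])))
E
```

```text
time: 30.5
position: [0.5184, 0.2188, 0.1641]
eef_rot: [-0.001, 0.66, 0.751, -0.0]
contact_force: [1.3, -0.7, 0.3]
finger_gap: 0.0571
t 30.5 p [0.5185 0.2188 0.1916] yaw 97.35 tilt 0.14 gap 0.0571 F [ 1.3 -0.7  0.3] q [ 0.07  0.42 -0.74  1.82  0.33  1.03 -0.67]Traceback (most recent call last):
  File "<stdin>", line 4, in <module>
  File "h.py", line 47, in pinfit
    print('pinfit dist %.3f'%best[0],'mean',best[1].round(4),'rect',best[2].round(4),'axis',round(best[3],1),'conf',best[4],best[5]); return best
                             ~~~~^^^
TypeError: 'NoneType' object is not subscriptable
```

View pics/w22.png

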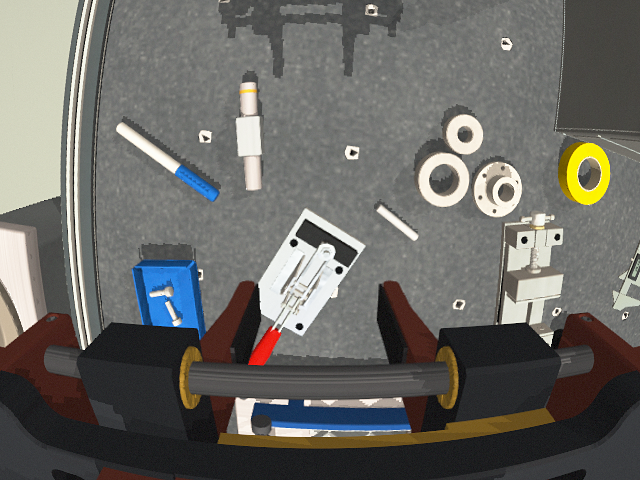

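The pin shows at (249,133), axis near vertical in the picture, beside the pen. The network missed it, so I compute from the pixels.

```bash
python3 - <<'E'
from h import *
c=cams.calibration('wrist')
a=toz(c,(248,80),.011,True);b=toz(c,(253,187),.011,True);m=toz(c,(249,136),.011,True); print(a,b,m,np.degrees(np.arctan2(a[1]-b[1],a[0]-b[0])))
print(rows([m[0],m[1],.17],np.arctan2(a[1]-b[1],a[0]-b[0])))
E
```

```text
[0.44053894 0.33973691 0.011     ] [0.45575982 0.24022049 0.011     ] [0.44741514 0.28745762 0.011     ] 98.69591028315703
(array([ 0.272, -0.214,  0.071]), array([-0.003,  0.002, -0.058]))
```

```bash
python3 -m creep '[[0.13,-0.1,0,0,0,-0.06,-0.3],[0.27,-0.2,0,0,0,-0.06,-0.3],[0.27,-0.214,0,0,0,-0.06,-0.3],[0.27,-0.214,0,0,0,-0.06,-0.3]]';python3 - <<'E'
from h import *
st()
im=cams.capture('wrist'); c=cams.calibration('wrist'); cv2.imwrite('pics/w23.png',im[:,:,::-1])
for o in pinpoint('pin_a_center','wrist'): print(np.round(o['centre'],1),o['confidence'],toz(c,o['centre'],.011,True).round(4))
b=pinfit([.447,.287])
print(rows([*b[2],.0045],np.radians(b[3])))
E
```

```text
time: 31.1
position: [0.4489, 0.2855, 0.1643]
eef_rot: [0.0, 0.652, 0.758, -0.001]
contact_force: [0.3, -0.0, 0.5]
finger_gap: 0.0569
t 31.1 p [0.4489 0.2856 0.1918] yaw 98.58 tilt 0.08 gap 0.0569 F [ 0.3 -0.   0.5] q [-0.05  0.38 -0.78  1.89  0.32  1.   -0.82]Traceback (most recent call last):
  File "<stdin>", line 5, in <module>
  File "h.py", line 47, in pinfit
    print('pinfit dist %.3f'%best[0],'mean',best[1].round(4),'rect',best[2].round(4),'axis',round(best[3],1),'conf',best[4],best[5]); return best
                             ~~~~^^^
TypeError: 'NoneType' object is not subscriptable
```

View pics/w23.png

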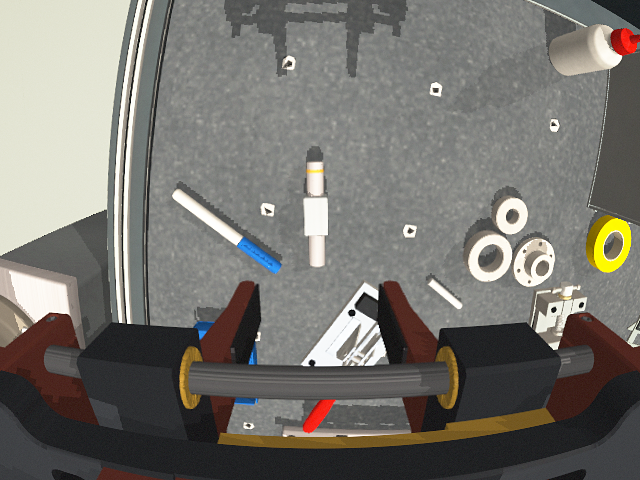

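The picture shows the steel pin at (316,213). The network misses it, so I segment it by brightness instead.

```bash
cat >> h.py <<'E'
def blobfit(px,z=.011,cam='wrist',thr=120,r0=(60,70)):
    im=cams.capture(cam); c=cams.calibration(cam); g=im.min(2).astype(int)
    m=np.zeros(g.shape,np.uint8); u0,v0=px; m[v0-r0[1]:v0+r0[1],u0-r0[0]:u0+r0[0]]=(im.max(2)[v0-r0[1]:v0+r0[1],u0-r0[0]:u0+r0[0]]>thr)
    n,l,stt,ce=cv2.connectedComponentsWithStats(m); k=l[v0,u0]; v,u=np.nonzero(l==k)
    pts=np.array([toz(c,(a,b),z,cam=='wrist')[:2] for a,b in zip(u,v)])
    (cx,cy),(a,b),_=cv2.minAreaRect((pts*1000).astype(np.float32)); mm=pts.mean(0); e=np.linalg.eigh(np.cov((pts-mm).T))[1][:,1]
    ang=np.degrees(np.arctan2(e[1],e[0]))%180; print('mean',mm.round(4),'rect',cx/1e3,cy/1e3,round(a),round(b),'axis',ang,len(u)); return mm,np.array([cx,cy])/1e3,ang
E
python3 - <<'E'
from h import *
b=blobfit((316,213),thr=150)
print(rows([*b[1],.0045],np.radians(b[2])))
E
```

```text
mean [0.445  0.2921] rect 0.4450076904296875 0.29082318115234373 23 102 axis 99.93615999932997 1998
(array([ 0.018, -0.011,  0.625]), array([-0.   ,  0.001, -0.047]))
```

```bash
python3 -m creep '[[0.018,-0.007,0.2,0,0,-0.05,-0.3],[0.018,-0.007,0.4,0,0,-0.05,-0.3],[0.018,-0.007,0.55,0,0,-0.05,-0.3],[0.018,-0.007,0.6,0,0,-0.05,-0.3],[0.018,-0.007,0.625,0,0,-0.05,-0.3],[0.018,-0.007,0.625,0,0,-0.05,-0.3]]'; python3 - <<'E'
from h import *
st()
im=cams.capture('wrist'); cv2.imwrite('pics/w24.png',im[180:420,160:480,::-1])
E
```

```text
time: 32.05
position: [0.4459, 0.293, -0.0217]
eef_rot: [0.0, 0.642, 0.767, 0.001]
contact_force: [-0.6, -0.5, 0.1]
finger_gap: 0.0572
t 32.05 p [0.4459 0.293  0.0058] yaw 100.19 tilt 0.1 gap 0.0572 F [-0.6 -0.5  0.1] q [-0.21  0.64 -0.62  2.01  0.59  0.67 -1.04]
```

View pics/w24.png

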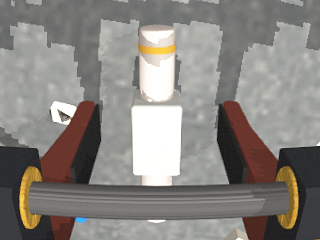

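```bash
python3 -m creep '[[0,0,0,0,0,0,1],[0,0,0,0,0,0,1],[0,0,0,0,0,0,1],[0,0,0,0,0,0,1],[0,0,0,0,0,0,1],[0,0,0,0,0,0,1],[0,0,0,0,0,0,1]]' 35; python3 -m creep '[[0,0,-0.1,0,0,0,1],[0,0,-0.25,0,0,0,1],[0,0,-0.4,0,0,0,1],[0,0,-0.6,0,0,0,1],[0,0,-0.6,0,0,0,1],[0,0,-0.6,0,0,0,1]]';python3 - <<'E'
from h import *
st(); print(rows([.53,.12,.19],np.radians(93.8)),rows([.611,-.052,.185],np.radians(93.8)))
E
```

```text
time: 32.98
position: [0.4451, 0.2925, -0.0225]
eef_rot: [0.0, 0.641, 0.767, 0.0]
contact_force: [-0.7, -0.5, 4.3]
finger_gap: 0.0217
time: 33.72
position: [0.4446, 0.2916, 0.1563]
eef_rot: [0.0, 0.641, 0.767, -0.001]
contact_force: [0.7, -0.6, -2.7]
finger_gap: 0.0216
t 33.73 p [0.4446 0.2917 0.1838] yaw 100.2 tilt 0.08 gap 0.0216 F [ 0.7 -0.6 -2.7] q [-0.05  0.39 -0.8   1.9   0.33  0.99 -0.82]
(array([-0.614,  0.179, -0.02 ]), array([-0.002,  0.002,  0.213])) (array([-1.226,  0.343, -0.003]), array([-0.002,  0.002,  0.213]))
```

```bash
python3 -m creep '[[-0.2,0.055,0,0,0,0.1,1],[-0.4,0.11,0,0,0,0.213,1],[-0.6,0.17,0,0,0,0.213,1],[-0.8,0.225,0,0,0,0.213,1],[-0.8,0.225,0,0,0,0.213,1],[-0.8,0.225,0,0,0,0.213,1]]';python3 - <<'E'
from h import *
st(); print(rows([.611,-.052,.185],np.radians(93.8)))
E
```

```text
time: 34.48
position: [0.5526, 0.0684, 0.1554]
eef_rot: [-0.001, 0.683, 0.73, -0.001]
contact_force: [-0.1, 0.8, -1.6]
finger_gap: 0.0217
t 34.48 p [0.5527 0.0684 0.1829] yaw 93.81 tilt 0.21 gap 0.0217 F [-0.1  0.8 -1.6] q [ 0.32  0.41 -0.7   1.84  0.31  1.   -0.44]
(array([-0.413,  0.167, -0.008]), array([-0.007, -0.001,  0.   ]))
```

```bash
python3 -m creep '[[-0.2,0.08,0,0,0,0,1],[-0.41,0.165,0,0,0,0,1],[-0.41,0.165,0,0,0,0,1],[-0.41,0.165,0.2,0,0,0,1],[-0.41,0.165,0.33,0,0,0,1],[-0.41,0.165,0.33,0,0,0,1],[-0.41,0.165,0.33,0,0,0,1]]';python3 - <<'E'
from h import *
st(); print(rows([.611,-.0505,.055],np.radians(93.8)))
im=cams.capture('wrist'); cv2.imwrite('pics/w25.png',im[:,:,::-1])
E
```

```text
time: 35.35
position: [0.6124, -0.0493, 0.0597]
eef_rot: [0.0, 0.682, 0.731, 0.001]
contact_force: [0.6, -0.4, -1.5]
finger_gap: 0.0219
t 35.35 p [ 0.6123 -0.0493  0.0872] yaw 93.95 tilt 0.1 gap 0.0219 F [ 0.6 -0.4 -1.5] q [ 0.41  0.6  -0.59  1.79  0.42  0.88 -0.3 ]
(array([-0.004, -0.005,  0.107]), array([ 0.003, -0.001,  0.005]))
```

View pics/w25.png

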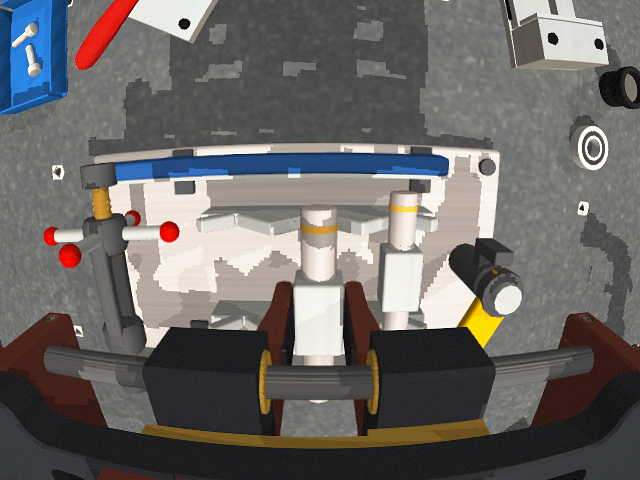

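```bash
python3 -m creep '[[-0.004,-0.005,0.05,0,0,0,1],[-0.004,-0.005,0.1,0,0,0,1],[-0.004,-0.005,0.12,0,0,0,1],[-0.004,-0.005,0.12,0,0,0,1]]'|egrep 'pos|for'; python3 -m creep '[[0,0,0.01,0,0,0,1],[0,0,0.01,0,0,0,1]]'|egrep 'pos|for';python3 -m creep '[[0,0,0.005,0,0,0,1],[0,0,0.005,0,0,0,1]]'|egrep 'pos|for'
```

```text
position: [0.6097, -0.0525, 0.0216]
contact_force: [0.2, -0.2, -0.8]
position: [0.6103, -0.0524, 0.0194]
contact_force: [-0.2, -0.4, -2.3]
position: [0.6105, -0.0525, 0.0181]
contact_force: [0.1, 0.7, -0.8]
```

```bash
python3 -m creep '[[0,0,0.005,0,0,0,1],[0,0,0.005,0,0,0,1]]'|egrep 'pos|for'; python3 -m creep '[[0,0,0.005,0,0,0,1],[0,0,0.005,0,0,0,1]]'|egrep 'pos|for'
```

```text
position: [0.6113, -0.0524, 0.017]
contact_force: [1.2, -1.0, 1.9]
position: [0.6118, -0.0524, 0.0164]
contact_force: [0.4, -1.1, 9.0]
```

Seated (9 N). I release narrowly and rise.

```bash
python3 -m creep '[[0,0,0,0,0,0,0.25],[0,0,0,0,0,0,0.25],[0,0,0,0,0,0,0.25],[0,0,0,0,0,0,0.25],[0,0,-0.1,0,0,0,0.25],[0,0,-0.2,0,0,0,0.25],[0,0,-0.4,0,0,0,0.25],[0,0,-0.55,0,0,0,0.25],[0,0,-0.55,0,0,0,0.25]]';python3 - <<'E'
from h import *
st()
im=cams.capture('wrist'); c=cams.calibration('wrist'); cv2.imwrite('pics/w26.png',im[:,:,::-1])
pinfit([.659,-.049],z=.05);pinfit([.611,-.052],z=.05)
im=cams.capture('top'); cv2.imwrite('pics/t26.png',im[:,:,::-1])
im=cams.capture('scene'); cv2.imwrite('pics/s26.png',im[:,:,::-1])
E
```

```text
time: 38.02
position: [0.6127, -0.052, 0.1839]
eef_rot: [0.003, 0.683, 0.73, 0.002]
contact_force: [-0.2, 0.4, -1.0]
finger_gap: 0.0331
t 38.02 p [ 0.6125 -0.052   0.2114] yaw 93.82 tilt 0.41 gap 0.0331 F [-0.2  0.4 -1. ] q [ 0.47  0.46 -0.66  1.69  0.31  1.09 -0.21]
pinfit dist 0.005 mean [ 0.6568 -0.0443] rect [ 0.6571 -0.0463] axis 93.9 conf 0.78 (24, 100)
pinfit dist 0.045 mean [ 0.655  -0.0441] rect [ 0.6553 -0.0461] axis 93.9 conf 0.78 (23, 99)
```

View pics/w26.png

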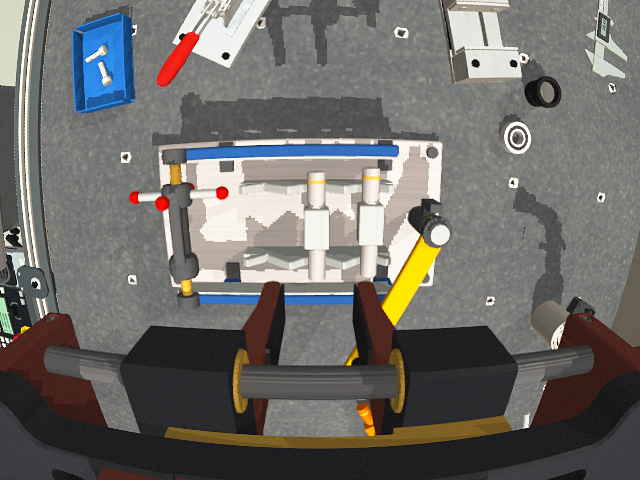

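View pics/s26.png

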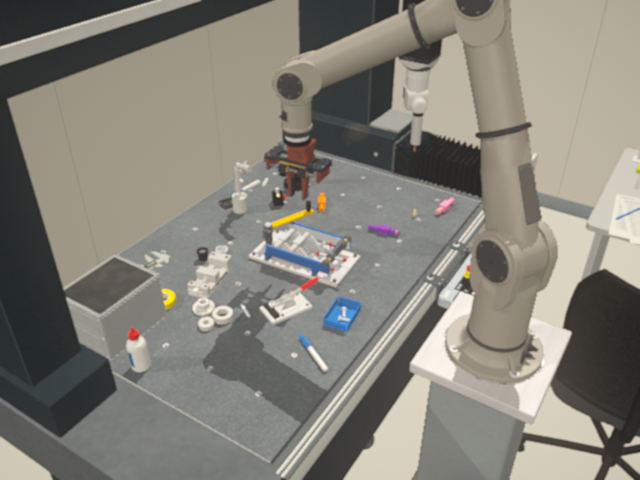

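View pics/t26.png

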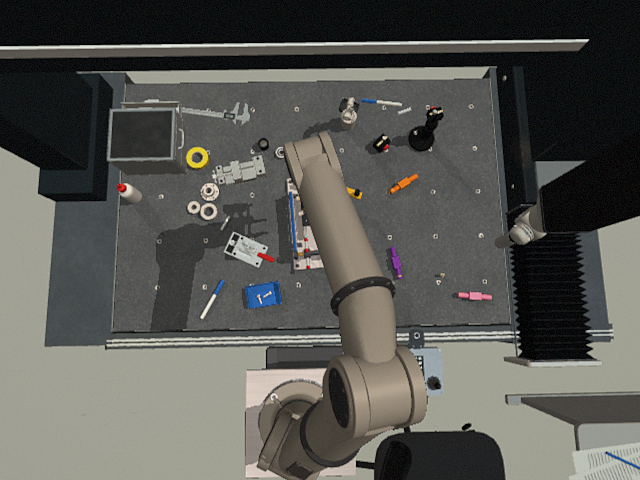

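Both pins lie in grooves 1 (316,228) and 2 (370,225). No third grey pin shows in the top or scene views, and the look-alikes are untouched. Now the strap: I go back to the knob.

```bash
python3 - <<'E'
from h import *
print(rows([.668,-.18,.15],np.radians(93.8)))
E
python3 -m creep '[[-0.2,0.08,0,0,0,0,-0.3],[-0.4,0.15,0,0,0,0,-0.4],[-0.412,0.21,0.1,0,0,0,-0.4],[-0.412,0.21,0.2,0,0,0,-0.4],[-0.412,0.21,0.2,0,0,0,-0.4]]';python3 - <<'E'
from h import *
st()
im=cams.capture('wrist'); c=cams.calibration('wrist'); cv2.imwrite('pics/w27.png',im[:,:,::-1])
for o in pinpoint('strap_knob','wrist'): print(np.round(o['centre'],1),o['confidence'],toz(c,o['centre'],.093,True).round(4), rows([*toz(c,o['centre'],.093,True)[:2],.084],np.radians(93.8)))
E
```

```text
(array([-0.437,  0.168,  0.185]), array([-0.005, -0.001,  0.001]))
time: 38.9
position: [0.6786, -0.1713, 0.1156]
eef_rot: [-0.003, 0.683, 0.73, -0.002]
contact_force: [-1.0, -0.1, -0.3]
finger_gap: 0.0617
t 38.9 p [ 0.6788 -0.1714  0.1431] yaw 93.84 tilt 0.43 gap 0.0617 F [-1.  -0.1 -0.3] q [ 0.54  0.66 -0.58  1.52  0.39  1.08 -0.06]
[287.3 276.4] 0.63 [ 0.6607 -0.1777  0.093 ] (array([-0.017, -0.069,  0.211]), array([-0.002, -0.001,  0.002]))
```

View pics/w27.png

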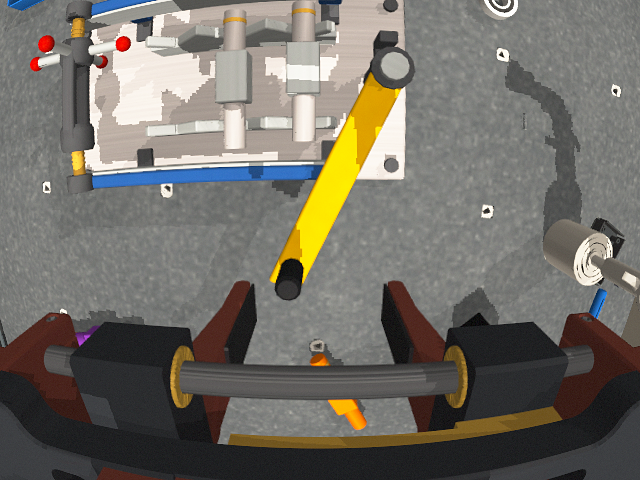

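The knob is at (288,283) and the strap is clear to the right. I descend over it and grip.

```bash
python3 -m creep '[[-0.021,-0.057,0,0,0,0,-0.4],[-0.021,-0.057,0.1,0,0,0,-0.4],[-0.021,-0.057,0.205,0,0,0,-0.4],[-0.021,-0.057,0.205,0,0,0,-0.4],[-0.021,-0.057,0.205,0,0,0,1],[-0.021,-0.057,0.205,0,0,0,1],[-0.021,-0.057,0.205,0,0,0,1],[-0.021,-0.057,0.205,0,0,0,1],[-0.021,-0.057,0.205,0,0,0,1],[-0.021,-0.057,0.205,0,0,0,1]]' 20;python3 - <<'E'
from h import *
st()
im=cams.capture('wrist'); cv2.imwrite('pics/w28.png',im[200:440,160:480,::-1])
p,_,_=pose(); piv=np.array([.7148,-.045]); y=np.radians(3.8); d=p[:2]-piv; L=np.hypot(*d); a0=np.arctan2(-d[1],-d[0])-y; print('j',1.2-a0,L)
L=.145
for j in np.linspace(1.2-a0,1.2,13):
    a=1.2-j+y; q=piv-L*np.array([np.cos(a),np.sin(a)]); print(round(j,3),q.round(4),rows([*q,p[2]])[0])
E
```

```text
time: 40.25
position: [0.6645, -0.1795, 0.0584]
eef_rot: [0.0, 0.683, 0.73, -0.0]
contact_force: [-1.0, -0.3, 2.0]
finger_gap: 0.0153
t 40.25 p [ 0.6645 -0.1795  0.0859] yaw 93.8 tilt 0.03 gap 0.0153 F [-1.  -0.3  2. ] q [ 0.55  0.7  -0.56  1.6   0.43  0.97 -0.08]
j 0.05362466486997697 0.14356306831210175
0.054 [ 0.664  -0.1808] [-0.004 -0.002  0.   ]
0.149 [ 0.6513 -0.1753] [ 0.017 -0.043  0.   ]
0.245 [ 0.6391 -0.1687] [ 0.041 -0.082  0.   ]
0.34 [ 0.6277 -0.1609] [ 0.07  -0.118  0.   ]
0.436 [ 0.617  -0.1521] [ 0.102 -0.152  0.   ]
0.531 [ 0.6072 -0.1422] [ 0.136 -0.182 -0.   ]
0.627 [ 0.5985 -0.1315] [ 0.174 -0.209 -0.   ]
0.722 [ 0.5907 -0.12  ] [ 0.214 -0.232 -0.   ]
0.818 [ 0.5841 -0.1079] [ 0.256 -0.251 -0.   ]
0.913 [ 0.5787 -0.0951] [ 0.299 -0.267 -0.   ]
1.009 [ 0.5746 -0.0819] [ 0.344 -0.277 -0.   ]
1.104 [ 0.5717 -0.0684] [ 0.39  -0.284 -0.   ]
1.2 [ 0.5701 -0.0546] [ 0.436 -0.286 -0.   ]
```

View pics/w28.png

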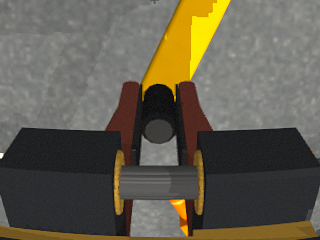

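The knob is gripped. I swing it to the stop.

```bash
python3 -m creep '[[0.02,-0.043,0,0,0,0,1],[0.043,-0.081,0,0,0,0,1],[0.072,-0.117,0,0,0,0,1],[0.103,-0.151,0,0,0,0,1],[0.137,-0.181,0,0,0,0,1],[0.174,-0.208,0,0,0,0,1],[0.214,-0.231,0,0,0,0,1],[0.256,-0.25,0,0,0,0,1],[0.299,-0.266,0,0,0,0,1],[0.344,-0.277,0,0,0,0,1]]'; python3 -m creep '[[0.023,-0.004,0,0,0,0,1],[0.046,-0.007,0,0,0,0,1],[0.069,-0.009,0,0,0,0,1],[0.092,-0.009,0,0,0,0,1],[0.092,-0.009,0,0,0,0,1]]';python3 - <<'E'
from h import *
st()
im=cams.capture('wrist'); cv2.imwrite('pics/w29.png',im[:,:,::-1])
E
```

```text
time: 41.55
position: [0.5748, -0.0807, 0.0583]
eef_rot: [0.0, 0.683, 0.73, 0.0]
contact_force: [5.7, -0.9, -7.4]
finger_gap: 0.0155
time: 42.18
position: [0.5709, -0.0569, 0.0583]
eef_rot: [0.001, 0.684, 0.73, -0.001]
contact_force: [5.1, -6.6, -7.0]
finger_gap: 0.0155
t 42.17 p [ 0.5709 -0.0568  0.0858] yaw 93.74 tilt 0.19 gap 0.0155 F [ 5.1 -6.6 -7. ] q [ 0.45  0.55 -0.6   1.88  0.41  0.83 -0.3 ]
```

View pics/w29.png

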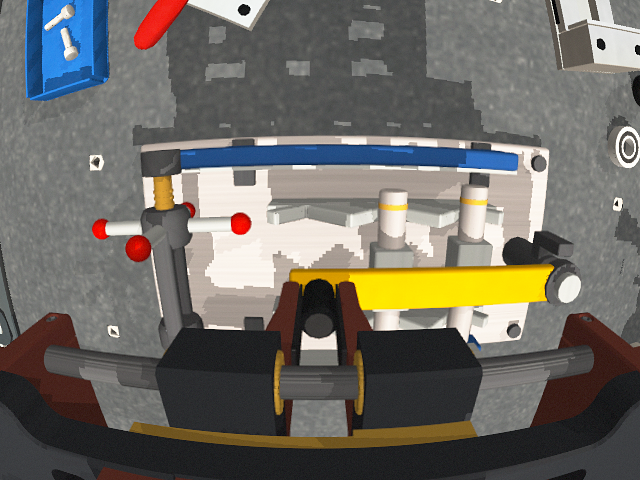

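The strap is over the pins and the y force has risen to -6.6 N. I nudge it further to confirm the stop.

```bash
python3 -m creep '[[0.01,0,0,0,0,0,1],[0.01,0,0,0,0,0,1]]'|egrep 'pos|for'; python3 -m creep '[[0.01,0,0,0,0,0,1],[0.01,0,0,0,0,0,1]]'|egrep 'pos|for'
```

```text
position: [0.571, -0.0569, 0.0583]
contact_force: [6.1, -12.1, -6.0]
position: [0.5709, -0.0569, 0.0583]
contact_force: [6.8, -17.8, -6.5]
```

The hard stop is confirmed: no motion while the force rises. I back off the pressure, release and rise.

```bash
python3 -m creep '[[-0.02,0,0,0,0,0,1],[-0.025,0.005,0,0,0,0,0.4],[-0.025,0.005,0,0,0,0,0.2],[-0.025,0.005,0,0,0,0,0.2],[-0.025,0.005,0,0,0,0,0.2],[-0.025,0.005,-0.1,0,0,0,0.2],[-0.025,0.005,-0.3,0,0,0,0.2],[-0.025,0.005,-0.5,0,0,0,0.5],[-0.025,0.005,-0.5,0,0,0,1]]';python3 - <<'E'
from h import *
st()
im=cams.capture('wrist'); c=cams.calibration('wrist'); cv2.imwrite('pics/w30.png',im[:,:,::-1])
for n,z in (('strap_knob',.093),('strap_pivot',.093),('turnbuckle_axis',.064)):
  for o in pinpoint(n,'wrist'): print(n,np.round(o['centre'],1),o['confidence'],toz(c,o['centre'],z,True).round(4))
E
```

```text
time: 43.85
position: [0.5751, -0.0549, 0.2135]
eef_rot: [0.004, 0.683, 0.73, 0.003]
contact_force: [0.2, -0.2, -0.7]
finger_gap: 0.0188
t 43.85 p [ 0.5748 -0.0549  0.241 ] yaw 93.84 tilt 0.53 gap 0.0188 F [ 0.2 -0.2 -0.7] q [ 0.53  0.37 -0.69  1.74  0.26  1.11 -0.18]
strap_knob [309.6 228.3] 0.79 [ 0.5657 -0.0534  0.093 ]
strap_pivot [470.6 228.5] 0.69 [ 0.7105 -0.0434  0.093 ]
strap_pivot [355.6 217.6] 0.67 [ 0.6041 -0.0415  0.093 ]
turnbuckle_axis [228.1 188.2] 0.66 [ 0.4877 -0.027   0.064 ]
```

View pics/w30.png

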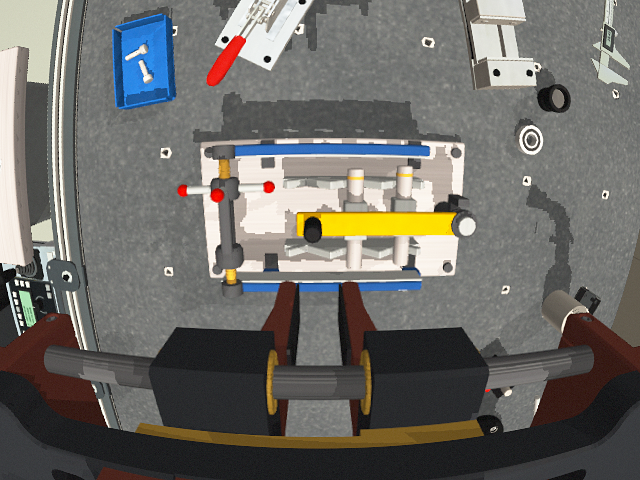

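The strap lies fully over the pins, parallel to the rails. The knob is at (310,228), the turnbuckle hub at (226,188) and the spokes at (183,190), (268,187) and the top ball (217,195). I turn the tool to yaw 3.8° with fingers closed and move behind the top spoke.

```bash
for i in 1 2 3; do python3 -m creep '[[0,0,0,0,0,0.35,1],[0,0,0,0,0,0.7,1],[0,0,0,0,0,1,1],[0,0,0,0,0,1,1]]' 10 >/dev/null; done; python3 - <<'E'
from h import *
st(); print(rows([.446,-.0305,.16],np.radians(3.8)))
E
```

```text
t 45.55 p [ 0.5716 -0.0556  0.2353] yaw 4.16 tilt 0.05 gap 0.0004 F [-0.1 -0.3 -0.1] q [ 0.3   0.33 -0.39  1.76  0.14  1.08 -1.64]
(array([-0.411, -0.114,  0.252]), array([0.   , 0.002, 0.012]))
```

```bash
python3 -m creep '[[-0.2,-0.06,0,0,0,0,1],[-0.41,-0.114,0.05,0,0,0.012,1],[-0.41,-0.114,0.15,0,0,0.012,1],[-0.41,-0.114,0.15,0,0,0.012,1]]' 10; python3 - <<'E'
from h import *
st()
im=cams.capture('wrist'); c=cams.calibration('wrist'); cv2.imwrite('pics/w31.png',im[:,:,::-1])
for n,z in (('turnbuckle_axis',.064),):
  for o in pinpoint(n,'wrist'): print(n,np.round(o['centre'],1),o['confidence'],toz(c,o['centre'],z,True).round(4))
E
```

```text
time: 46.05
position: [0.4448, -0.0298, 0.1621]
eef_rot: [0.0, 0.999, 0.033, -0.002]
contact_force: [0.2, -0.5, -0.1]
finger_gap: 0.0005
t 46.05 p [ 0.4449 -0.0298  0.1896] yaw 3.79 tilt 0.22 gap 0.0005 F [ 0.2 -0.5 -0.1] q [ 0.32  0.17 -0.43  2.09  0.09  0.91 -1.67]
turnbuckle_axis [321.3 182.5] 0.86 [ 0.4883 -0.0273  0.064 ]
```

View pics/w31.png

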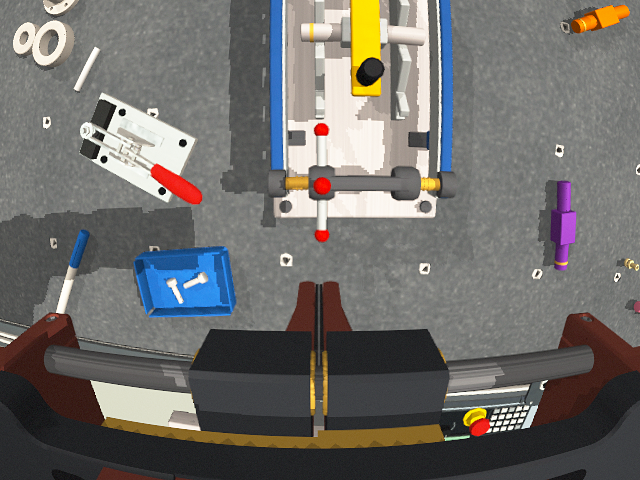

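The fingers are lined up with the spoke plane (top ball at (322,186)). I descend behind the top spoke.

```bash
python3 -m creep '[[0.05,0,0.1,0,0,0,1],[0.05,0,0.25,0,0,0,1],[0.05,0,0.335,0,0,0,1],[0.05,0,0.335,0,0,0,1]]' 10; python3 - <<'E'
from h import *
st()
im=cams.capture('wrist'); cv2.imwrite('pics/w32.png',im[:,:,::-1])
E
```

```text
time: 46.65
position: [0.4621, -0.0287, 0.0621]
eef_rot: [-0.0, 1.0, 0.031, -0.001]
contact_force: [0.4, -0.3, 0.0]
finger_gap: 0.0004
t 46.65 p [ 0.4621 -0.0287  0.0896] yaw 3.55 tilt 0.13 gap 0.0004 F [ 0.4 -0.3  0. ] q [ 0.27  0.35 -0.4   2.14  0.21  0.69 -1.78]
```

View pics/w32.png

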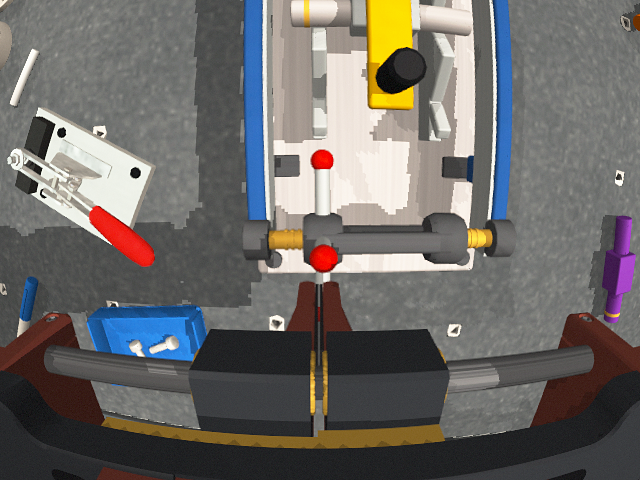

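```bash
python3 -m creep '[[0.03,0,0,0,0,0,1],[0.045,0,0.002,0,0,0,1],[0.06,0,0.006,0,0,0,1],[0.072,0,0.012,0,0,0,1],[0.083,0,0.019,0,0,0,1],[0.092,0,0.027,0,0,0,1],[0.1,0,0.034,0,0,0,1],[0.1,0,0.034,0,0,0,1]]' 10; python3 - <<'E'
from h import *
st()
im=cams.capture('wrist'); cv2.imwrite('pics/w33.png',im[:,:,::-1])
E
```

```text
time: 47.7
position: [0.4932, -0.0272, 0.0532]
eef_rot: [0.0, 1.0, 0.03, 0.001]
contact_force: [-0.1, -1.8, 4.7]
finger_gap: 0.0011
t 47.7 p [ 0.4931 -0.0272  0.0807] yaw 3.45 tilt 0.13 gap 0.0011 F [-0.1 -1.8  4.7] q [ 0.25  0.4  -0.38  2.08  0.23  0.69 -1.8 ]
```

View pics/w33.png

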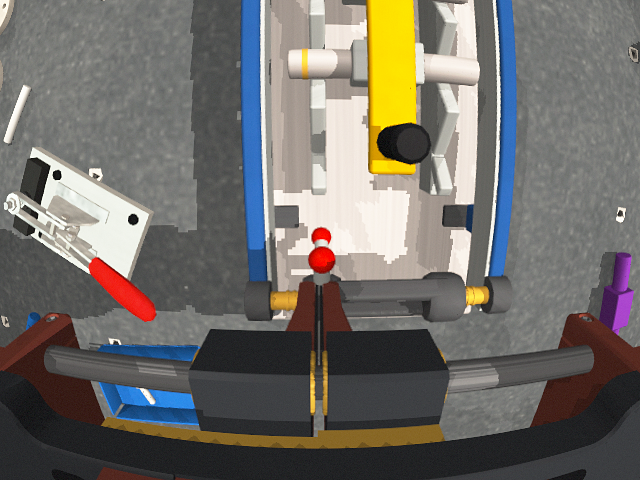

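```bash
cat >> h.py <<'E'
def spoke(px,ax=(.4868,-.028),rb=.042):
    c=cams.calibration('wrist'); e=np.array([.9978,.066])
    best=min(((np.hypot(*(proj(c,[ax[0]+rb*np.sin(a)*e[0],ax[1]+rb*np.sin(a)*e[1],.064+rb*np.cos(a)],True)-px)),np.degrees(a)) for a in np.linspace(-np.pi,np.pi,721)))
    return best
E
python3 - <<'E'
from h import *
print(spoke((321,260)),spoke((321,237)))
E
```

```text
(np.float64(1.1763885490755213), np.float64(169.00000000000003)) (np.float64(1.1824770780612501), np.float64(143.50000000000003))
```

```bash
cat >> h.py <<'E'
def spokes(px,ax=(.4868,-.028),rb=.042,show=True):
    c=cams.calibration('wrist'); e=np.array([.9978,.066]); A=np.arange(-180,180,1.)
    D=[np.hypot(*(proj(c,[ax[0]+rb*np.sin(a)*e[0],ax[1]+rb*np.sin(a)*e[1],.064+rb*np.cos(a)],True)-px)) for a in np.radians(A)]
    return [(A[i],round(D[i],1)) for i in range(360) if D[i]<4 and D[i]<=D[i-1] and D[i]<=D[(i+1)%360]]
E
python3 - <<'E'
from h import *
print(spokes((321,260)),spokes((321,237)))
E
```

```text
[(np.float64(49.0), np.float64(2.4)), (np.float64(169.0), np.float64(1.2))] [(np.float64(67.0), np.float64(2.0)), (np.float64(143.0), np.float64(1.2))]
```

The top spoke has turned to about 50° away. Now I lift, go back and take the next spoke (about 40° towards the robot).

```bash
python3 -m creep '[[0,0,-0.06,0,0,0,1],[0,0,-0.12,0,0,0,1],[-0.09,0,-0.13,0,0,0,1],[-0.17,0,-0.13,0,0,0,1],[-0.17,0,-0.13,0,0,0,1],[-0.17,0,-0.06,0,0,0,1],[-0.17,0,0,0,0,0,1],[-0.17,0,0,0,0,0,1]]' 10; python3 - <<'E'
from h import *
st()
im=cams.capture('wrist'); cv2.imwrite('pics/w34.png',im[:,:,::-1])
E
```

```text
time: 48.75
position: [0.441, -0.0297, 0.0518]
eef_rot: [-0.0, 1.0, 0.03, -0.001]
contact_force: [0.3, 0.2, -0.2]
finger_gap: 0.0004
t 48.75 p [ 0.4411 -0.0297  0.0793] yaw 3.49 tilt 0.1 gap 0.0004 F [ 0.3  0.2 -0.2] q [ 0.27  0.34 -0.4   2.19  0.22  0.64 -1.79]
```

View pics/w34.png

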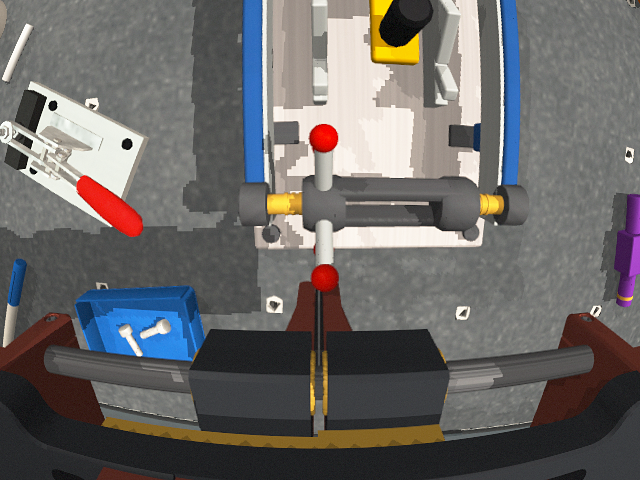

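The fingers are behind the next spoke, whose ball is at (325,278). I push it along its arc.

```bash
python3 -m creep '[[0.03,0,-0.014,0,0,0,1],[0.052,0,-0.019,0,0,0,1],[0.076,0,-0.023,0,0,0,1],[0.1,0,-0.024,0,0,0,1],[0.118,0,-0.023,0,0,0,1],[0.135,0,-0.019,0,0,0,1],[0.15,0,-0.013,0,0,0,1],[0.163,0,-0.005,0,0,0,1],[0.174,0,0.004,0,0,0,1],[0.174,0,0.004,0,0,0,1]]' 10; python3 - <<'E'
from h import *
st()
im=cams.capture('wrist'); cv2.imwrite('pics/w35.png',im[:,:,::-1])
E
```

```text
time: 50.05
position: [0.4939, -0.0269, 0.0515]
eef_rot: [-0.0, 1.0, 0.03, 0.001]
contact_force: [-1.3, -1.3, 2.3]
finger_gap: 0.0003
t 50.05 p [ 0.4939 -0.0269  0.079 ] yaw 3.46 tilt 0.07 gap 0.0003 F [-1.3 -1.3  2.3] q [ 0.25  0.41 -0.38  2.08  0.24  0.69 -1.8 ]
```

View pics/w35.png

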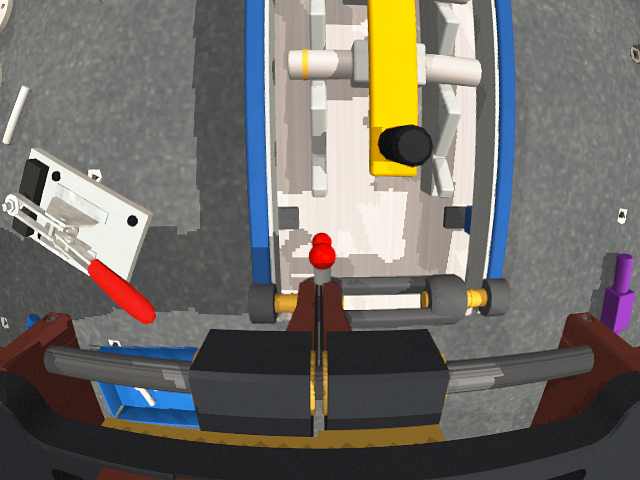

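That works: the spoke is about 52° away and the rails are drawing in. I repeat.

```bash
python3 -m creep '[[0,0,-0.06,0,0,0,1],[0,0,-0.12,0,0,0,1],[-0.09,0,-0.13,0,0,0,1],[-0.17,0,-0.13,0,0,0,1],[-0.17,0,-0.13,0,0,0,1],[-0.17,0,-0.06,0,0,0,1],[-0.17,0,0,0,0,0,1],[-0.17,0,0,0,0,0,1]]' 10 | egrep 'pos|for'; python3 -m creep '[[0.03,0,-0.014,0,0,0,1],[0.052,0,-0.019,0,0,0,1],[0.076,0,-0.023,0,0,0,1],[0.1,0,-0.024,0,0,0,1],[0.118,0,-0.023,0,0,0,1],[0.135,0,-0.019,0,0,0,1],[0.15,0,-0.013,0,0,0,1],[0.163,0,-0.005,0,0,0,1],[0.172,0,0.0,0,0,0,1],[0.172,0,0.0,0,0,0,1]]' 10| egrep 'pos|for'; python3 - <<'E'
from h import *
st()
im=cams.capture('wrist'); cv2.imwrite('pics/w36.png',im[:,:,::-1])
E
```

```text
position: [0.4425, -0.0295, 0.0507]
contact_force: [-0.2, 0.1, 0.3]
position: [0.4937, -0.0269, 0.0512]
contact_force: [-2.0, -1.1, 1.4]
t 52.35 p [ 0.4937 -0.0269  0.0787] yaw 3.46 tilt 0.01 gap 0.0004 F [-2.  -1.1  1.4] q [ 0.25  0.41 -0.38  2.08  0.24  0.69 -1.8 ]
```

View pics/w36.png

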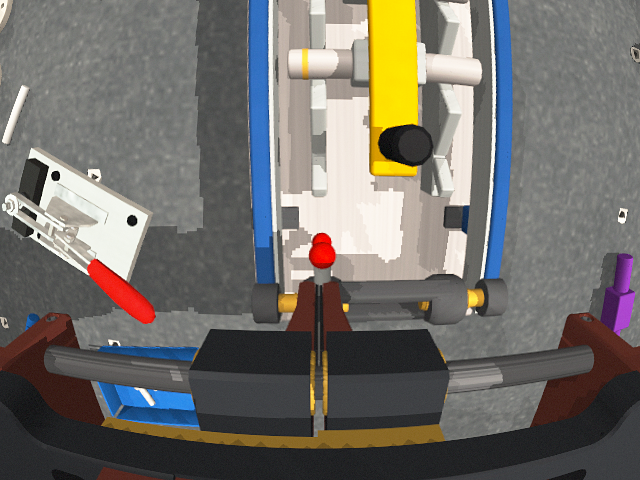

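```bash
python3 -m creep '[[0,0,-0.06,0,0,0,1],[0,0,-0.12,0,0,0,1],[-0.09,0,-0.13,0,0,0,1],[-0.17,0,-0.13,0,0,0,1],[-0.17,0,-0.13,0,0,0,1],[-0.17,0,-0.06,0,0,0,1],[-0.17,0,0,0,0,0,1],[-0.17,0,0,0,0,0,1]]' 10 | egrep 'pos|for'; python3 -m creep '[[0.03,0,-0.014,0,0,0,1],[0.052,0,-0.019,0,0,0,1],[0.076,0,-0.023,0,0,0,1],[0.1,0,-0.024,0,0,0,1],[0.118,0,-0.023,0,0,0,1],[0.135,0,-0.019,0,0,0,1],[0.15,0,-0.013,0,0,0,1],[0.163,0,-0.005,0,0,0,1],[0.172,0,0.0,0,0,0,1],[0.172,0,0.0,0,0,0,1]]' 10| egrep 'pos|for'; python3 - <<'E'
from h import *
st()
im=cams.capture('wrist'); cv2.imwrite('pics/w37.png',im[:,:,::-1])
E
python3 -m creep '[[0,0,-0.06,0,0,0,1],[0,0,-0.12,0,0,0,1],[-0.09,0,-0.13,0,0,0,1],[-0.17,0,-0.13,0,0,0,1],[-0.17,0,-0.13,0,0,0,1],[-0.17,0,-0.06,0,0,0,1],[-0.17,0,0,0,0,0,1],[-0.17,0,0,0,0,0,1]]' 10 | egrep 'pos|for'; python3 -m creep '[[0.03,0,-0.014,0,0,0,1],[0.052,0,-0.019,0,0,0,1],[0.076,0,-0.023,0,0,0,1],[0.1,0,-0.024,0,0,0,1],[0.118,0,-0.023,0,0,0,1],[0.135,0,-0.019,0,0,0,1],[0.15,0,-0.013,0,0,0,1],[0.163,0,-0.005,0,0,0,1],[0.172,0,0.0,0,0,0,1],[0.172,0,0.0,0,0,0,1]]' 10| egrep 'pos|for'; python3 - <<'E'
from h import *
st()
im=cams.capture('wrist'); cv2.imwrite('pics/w38.png',im[:,:,::-1])
E
```

```text
position: [0.4434, -0.0295, 0.0508]
contact_force: [0.2, -0.3, 0.2]
position: [0.4941, -0.0269, 0.0511]
contact_force: [-3.0, -0.5, 1.7]
t 54.65 p [ 0.4941 -0.0269  0.0786] yaw 3.47 tilt 0.03 gap 0.0004 F [-3.  -0.5  1.7] q [ 0.25  0.41 -0.39  2.08  0.24  0.69 -1.8 ]
position: [0.4441, -0.0295, 0.0508]
contact_force: [0.2, 0.1, -0.0]
position: [0.4945, -0.0268, 0.051]
contact_force: [-4.2, -0.7, 0.6]
t 56.95 p [ 0.4945 -0.0268  0.0785] yaw 3.46 tilt 0.05 gap 0.0005 F [-4.2 -0.7  0.6] q [ 0.25  0.41 -0.39  2.08  0.24  0.69 -1.8 ]
```

View pics/w38.png

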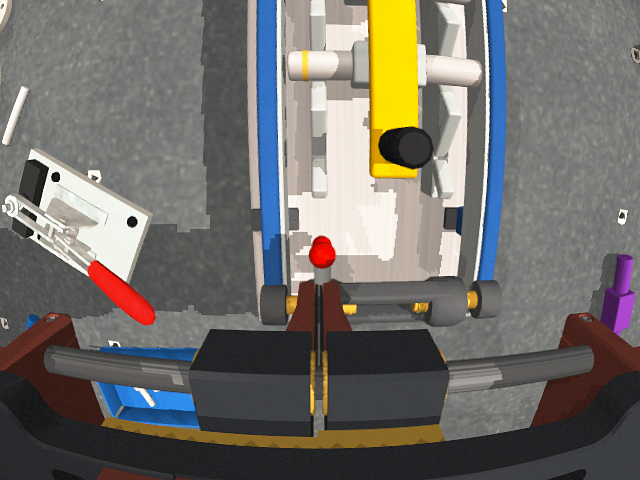

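About 410° of 538° is done. One more full stroke, then the final one to the stop.

```bash
python3 -m creep '[[0,0,-0.06,0,0,0,1],[0,0,-0.12,0,0,0,1],[-0.09,0,-0.13,0,0,0,1],[-0.172,0,-0.13,0,0,0,1],[-0.172,0,-0.13,0,0,0,1],[-0.172,0,-0.06,0,0,0,1],[-0.172,0,0,0,0,0,1],[-0.172,0,0,0,0,0,1]]' 10 | egrep 'pos|for'; python3 -m creep '[[0.03,0,-0.014,0,0,0,1],[0.052,0,-0.019,0,0,0,1],[0.076,0,-0.023,0,0,0,1],[0.1,0,-0.024,0,0,0,1],[0.118,0,-0.023,0,0,0,1],[0.135,0,-0.019,0,0,0,1],[0.15,0,-0.013,0,0,0,1],[0.163,0,-0.005,0,0,0,1],[0.172,0,0.0,0,0,0,1],[0.172,0,0.0,0,0,0,1]]' 10| egrep 'pos|for'; python3 -m creep '[[0,0,-0.06,0,0,0,1],[0,0,-0.12,0,0,0,1],[-0.09,0,-0.13,0,0,0,1],[-0.172,0,-0.13,0,0,0,1],[-0.172,0,-0.13,0,0,0,1],[-0.172,0,-0.06,0,0,0,1],[-0.172,0,0,0,0,0,1],[-0.172,0,0,0,0,0,1]]' 10 | egrep 'pos|for'; python3 - <<'E'
from h import *
st()
im=cams.capture('wrist'); cv2.imwrite('pics/w39.png',im[:,:,::-1])
E
```

```text
position: [0.4443, -0.0295, 0.0509]
contact_force: [0.4, -0.2, 0.4]
position: [0.487, -0.0292, 0.0492]
contact_force: [-15.9, -4.8, -0.5]
position: [0.4444, -0.0295, 0.0511]
contact_force: [-0.2, -0.6, -0.1]
t 60.25 p [ 0.4444 -0.0295  0.0786] yaw 3.49 tilt 0.04 gap 0.0002 F [-0.2 -0.6 -0.1] q [ 0.28  0.35 -0.41  2.19  0.22  0.64 -1.8 ]
```

View pics/w39.png

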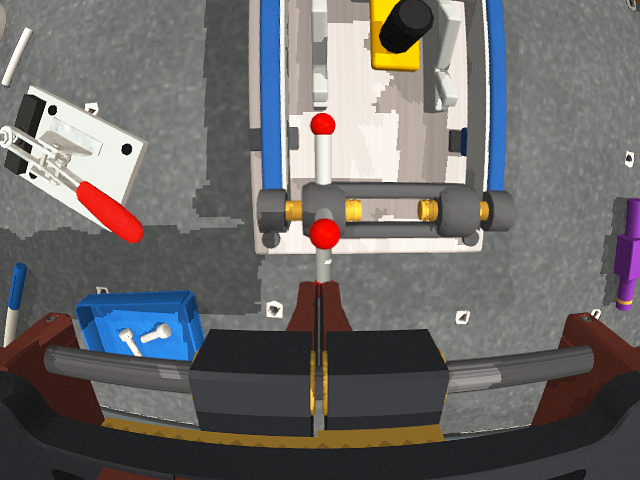

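```bash
python3 - <<'E'
from h import *
print(spokes((325,233)),spokes((323,125)))
E
```

```text
[(np.float64(-150.0), np.float64(1.5)), (np.float64(-1.0), np.float64(0.8))] [(np.float64(75.0), np.float64(1.3)), (np.float64(101.0), np.float64(0.7))]
```

The stroke came up hard (16 N) with the spoke upright (-1°), which matches 9.4 rad modulo 90°. By my count there could still be 90° left, so I look at the blue stops against the pin ends.

```bash
python3 -m creep '[[0,0,-0.1,0,0,0,1],[0,0,-0.3,0,0,0,1],[0.15,-0.05,-0.5,0,0,0,1],[0.3,-0.07,-0.6,0,0,0,1],[0.45,-0.07,-0.6,0,0,0,1],[0.45,-0.07,-0.6,0,0,0,1]]' 10 | egrep 'pos|for'; python3 - <<'E'
from h import *
st()
im=cams.capture('wrist'); cv2.imwrite('pics/w40.png',im[:,:,::-1]); cv2.imwrite('pics/w40c.png',cv2.resize(im[40:300,200:440,::-1],None,fx=2.3,fy=2.3,interpolation=cv2.INTER_CUBIC))
E
```

```text
position: [0.5803, -0.0, 0.2328]
contact_force: [-0.3, -0.2, -0.4]
t 61.05 p [ 5.802e-01 -1.000e-04  2.603e-01] yaw 3.48 tilt 0.23 gap 0.0003 F [-0.3 -0.2 -0.4] q [ 0.26  0.32 -0.45  1.72  0.15  1.13 -1.75]
```

View pics/w40c.png

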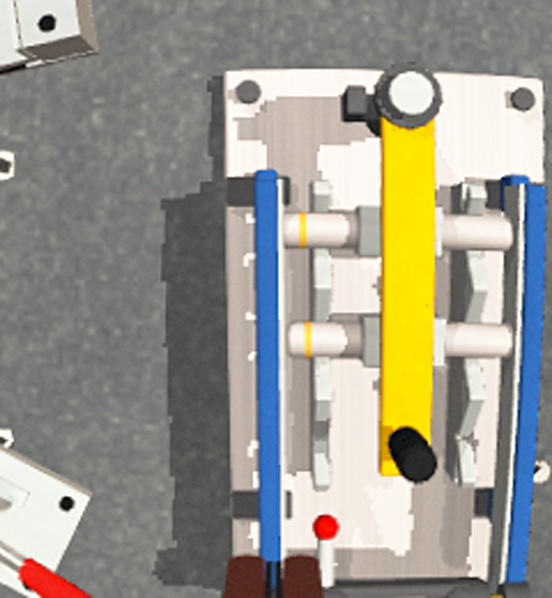

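```bash
python3 - <<'E'
from h import *
c=cams.calibration('wrist'); p,Ro,s=pose(); p=s['position']
T=np.eye(4);T[:3,:3]=Ro.as_matrix();T[:3,3]=p; M=np.linalg.inv(T)@c['pose']
def cal(p,yaw):
    T=np.eye(4);T[:3,:3]=down(np.radians(yaw)).as_matrix();T[:3,3]=p; d=dict(c); d['pose']=T@M; return d
e=np.array([.9978,.066]);n=np.array([-.066,.9978]);g1=np.array([.611,-.052])
def go(f,c,z=.066):
    im=cv2.imread(f); h=cv2.cvtColor(im,cv2.COLOR_BGR2HSV); m=(h[:,:,0]>95)&(h[:,:,0]<125)&(h[:,:,1]>130)&(h[:,:,2]>60)
    v,u=np.nonzero(m); P=np.array([toz(c,(a,b),z,True)[:2] for a,b in zip(u,v)])-g1; X=P@e;Y=P@n
    k=(abs(X)<.06)&(abs(Y)<.09)
    for sgn in (1,-1):
        kk=k&(Y*sgn>0.03); bins=np.round(X[kk]/.006); lo=[];hi=[]
        for b in np.unique(bins):
            y=Y[kk][bins==b]; lo.append(y.min()); hi.append(y.max())
        print(f,sgn,np.round([np.median(lo)*1e3,np.median(hi)*1e3],1))
go('pics/w3.png',cal([.5577,-.052,.3587],3.57))
go('pics/w30.png',cal([.5751,-.0549,.2135],93.84))
go('pics/w40.png',c)
E
```

```text
pics/w3.png 1 [64.  72.1]
pics/w3.png -1 [-70.1 -62.3]
pics/w30.png 1 [62.7 70.9]
pics/w30.png -1 [-70.7 -62.8]
pics/w40.png 1 [54.3 62.3]
pics/w40.png -1 [-59.8 -51.2]
```

The stops have travelled about 20 of 24 mm, so it is about 90° short of home. The last stroke bound, and coming down for the next probably turned a spoke back. I retry with a slower stroke, watching the force.

```bash
python3 - <<'E'
from h import *
print(rows([.46,-.0297,.12],np.radians(3.8)),rows([.46,-.0297,.089],np.radians(3.8)))
E
```

```text
(array([-0.399,  0.074,  0.465]), array([-0.002, -0.002, -0.011])) (array([-0.399,  0.074,  0.568]), array([-0.002, -0.002, -0.011]))
```

```bash
python3 -m creep '[[-0.2,0.04,0,0,0,0,1],[-0.4,0.074,0,0,0,0,1],[-0.4,0.074,0.2,0,0,0,1],[-0.4,0.074,0.4,0,0,0,1],[-0.4,0.074,0.55,0,0,0,1],[-0.4,0.074,0.57,0,0,0,1],[-0.4,0.074,0.57,0,0,0,1]]' 10 | egrep 'pos|for'; python3 - <<'E'
from h import *
st()
im=cams.capture('wrist'); cv2.imwrite('pics/w41.png',im[:,:,::-1])
E
```

```text
position: [0.4586, -0.0302, 0.0616]
contact_force: [-0.7, 0.1, 0.9]
t 61.98 p [ 0.4586 -0.0302  0.0891] yaw 3.46 tilt 0.04 gap 0.0002 F [-0.7  0.1  0.9] q [ 0.3   0.35 -0.43  2.15  0.23  0.68 -1.8 ]
```

View pics/w41.png

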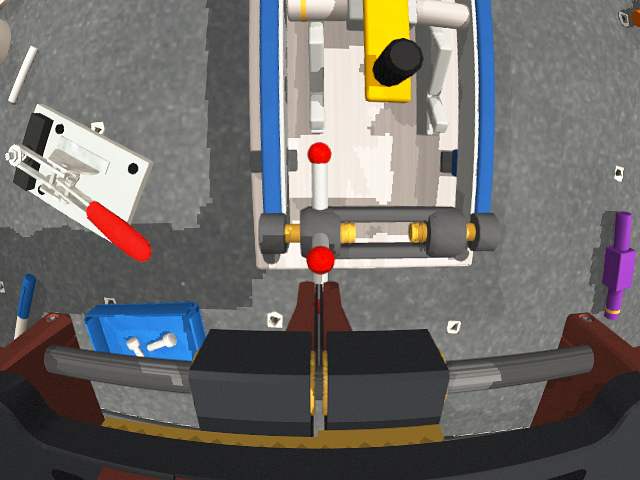

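```bash
python3 -m creep '[[0.02,0,0,0,0,0,1],[0.04,0,0.0,0,0,0,1],[0.05,0,0.002,0,0,0,1],[0.05,0,0.002,0,0,0,1]]'| egrep 'pos|for';  python3 -m creep '[[0.011,0,0.003,0,0,0,1],[0.011,0,0.003,0,0,0,1]]'| egrep 'pos|for'; python3 -m creep '[[0.011,0,0.005,0,0,0,1],[0.011,0,0.005,0,0,0,1]]'| egrep 'pos|for';  python3 - <<'E'
from h import *
im=cams.capture('wrist'); cv2.imwrite('pics/w42.png',im[:,:,::-1])
E
```

```text
position: [0.4696, -0.0302, 0.0597]
contact_force: [-11.4, -0.3, 8.7]
position: [0.4697, -0.0303, 0.0582]
contact_force: [-17.6, -1.2, 13.6]
position: [0.4697, -0.0303, 0.056]
contact_force: [-24.4, -1.0, 18.0]
```

View pics/w42.png

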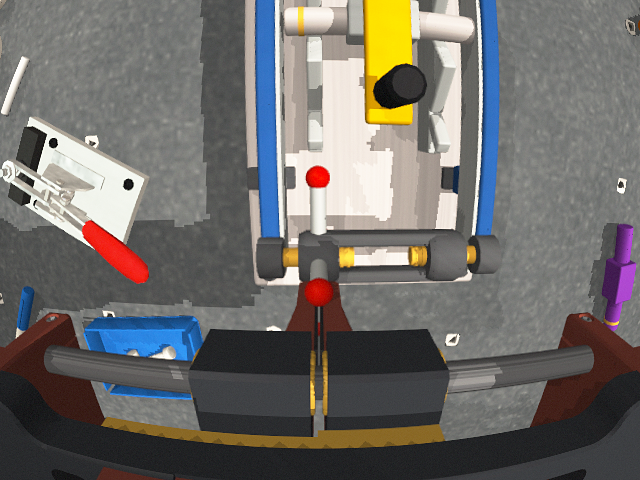

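The push is blocked at 24 N with the spoke upright. I back off and inspect closely.

```bash
python3 -m creep '[[-0.04,0,-0.01,0,0,0,1],[-0.06,0,-0.1,0,0,0,1],[-0.06,0,-0.3,0,0,0,1],[0.1,-0.05,-0.5,0,0,0,1],[0.25,0.0,-0.5,0,0,0,1],[0.35,0.0,-0.4,0,0,0,1],[0.35,0.0,-0.4,0,0,0,1]]'| egrep 'pos|for'; python3 - <<'E'
from h import *
st()
im=cams.capture('wrist'); cv2.imwrite('pics/w43.png',im[:,:,::-1]); cv2.imwrite('pics/w43c.png',cv2.resize(im[20:290,200:440,::-1],None,fx=2.2,fy=2.2,interpolation=cv2.INTER_CUBIC))
im=cams.capture('scene'); cv2.imwrite('pics/s43c.png',cv2.resize(im[215:295,235:365,::-1],None,fx=6,fy=6,interpolation=cv2.INTER_CUBIC))
E
```

```text
position: [0.5855, -0.0224, 0.176]
contact_force: [-0.2, 0.7, -0.3]
t 63.95 p [ 0.5856 -0.0224  0.2035] yaw 3.46 tilt 0.11 gap 0.0005 F [-0.2  0.7 -0.3] q [ 0.28  0.39 -0.45  1.77  0.19  1.03 -1.75]
```

View pics/w43c.png

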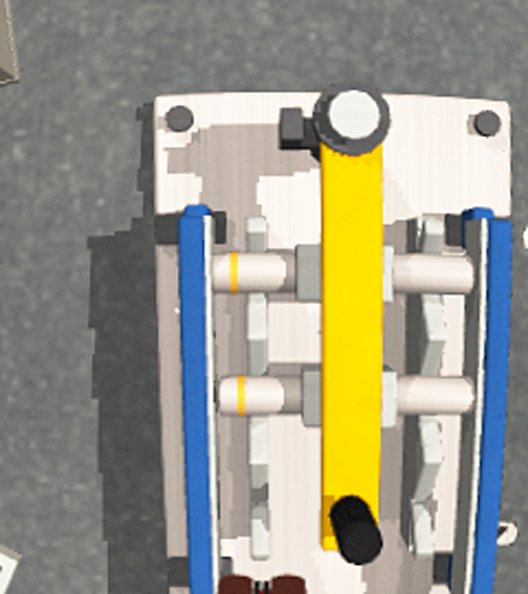

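View pics/s43c.png

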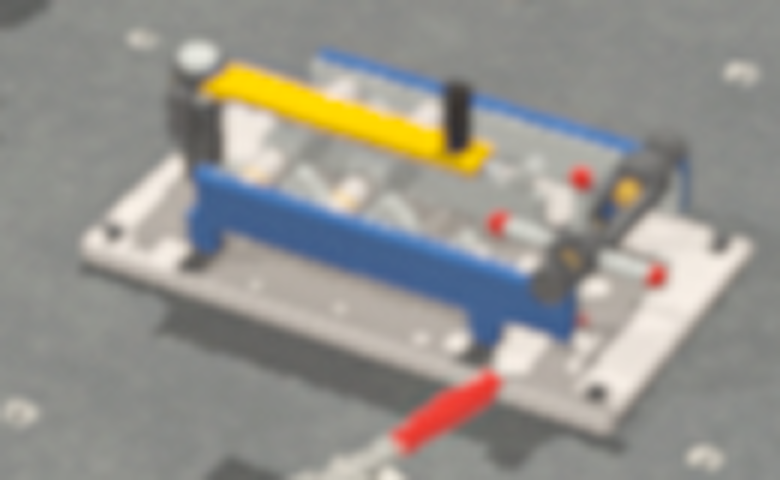

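The stops have a light inner facing, and with that the gap to the pins looks like about 1 mm on each side. I zoom in to confirm.

```bash
python3 - <<'E'
import cv2
im=cv2.imread('pics/w43.png')
L=im[100:230,275:335]; Rr=im[100:230,380:440]
cv2.imwrite('pics/z43.png',cv2.resize(cv2.hconcat([L,Rr]),None,fx=4.5,fy=4.5,interpolation=cv2.INTER_NEAREST))
E
```

```text
(no output)
```

View pics/z43.png

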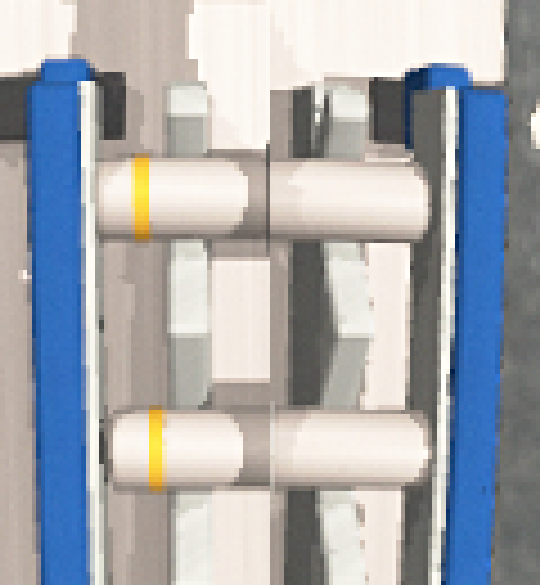

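The pin ends sit against both stop faces, within about 1 mm, so the turnbuckle is home. The hard stop came at the predicted spoke angle, which means it must have started about a quarter turn in. Final check: strap angle and bystanders.

```bash
python3 - <<'E'
from h import *
im=cams.capture('wrist'); c=cams.calibration('wrist'); h=cv2.cvtColor(im,cv2.COLOR_RGB2HSV)
m=((h[:,:,0]>22)&(h[:,:,0]<32)&(h[:,:,1]>180)).astype(np.uint8); n,l,s,ce=cv2.connectedComponentsWithStats(m); k=1+np.argmax(s[1:,4]); v,u=np.nonzero(l==k)
P=np.array([toz(c,(a,b),.076,True)[:2] for a,b in zip(u,v)]); mm=P.mean(0); e=np.linalg.eigh(np.cov((P-mm).T))[1][:,1]
print('strap axis',np.degrees(np.arctan2(e[1],e[0]))%180, len(u))
h2=(h[:,:,0]>95)&(h[:,:,0]<125)&(h[:,:,1]>130)
v,u=np.nonzero(h2); Q=np.array([toz(c,(a,b),.066,True)[:2] for a,b in zip(u,v)])
for sg in (0,1):
    K=(Q[:,0]>.5)&(Q[:,0]<.69)&((Q[:,1]>-.02)&(Q[:,1]<.03) if sg==0 else (Q[:,1]<-.09)&(Q[:,1]>-.13)); q=Q[K]; e=np.linalg.eigh(np.cov((q-q.mean(0)).T))[1][:,1]; print('rail',np.degrees(np.arctan2(e[1],e[0]))%180)
im=cams.capture('top'); cv2.imwrite('pics/t44.png',im[:,:,::-1])
E
```

```text
strap axis 4.478593231420717 3972
rail 3.836505157658621
rail 4.269758845633788
```

View pics/t44.png

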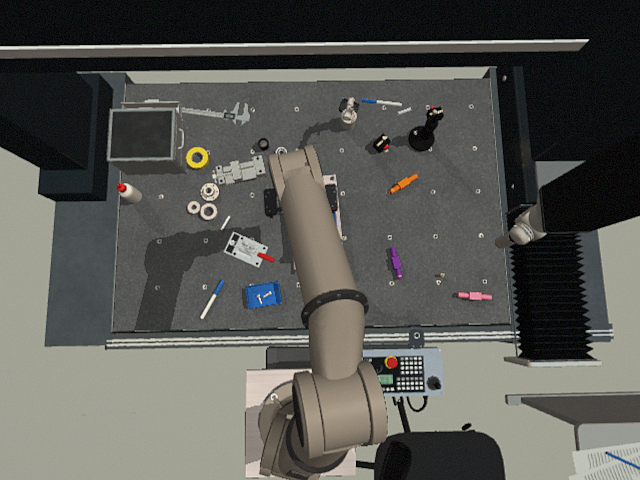

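Everything else is in place. The strap measures 0.2–0.6° off the rail direction, so it may have been dragged back slightly at release. I nudge it to its stop with closed fingers.

```bash
python3 - <<'E'
from h import *
print(rows([.571,-.098,.2035]),rows([.571,-.098,.09]),rows([.571,-.078,.09]))
E
```

```text
(array([-0.06 ,  0.249,  0.008]), array([0., 0., 0.])) (array([-0.061,  0.249,  0.387]), array([0., 0., 0.])) (array([-0.057,  0.182,  0.387]), array([0., 0., 0.]))
```

```bash
python3 -m creep '[[-0.06,0.15,0,0,0,0,1],[-0.06,0.249,0,0,0,0,1],[-0.06,0.249,0,0,0,0,1],[-0.06,0.249,0.2,0,0,0,1],[-0.06,0.249,0.385,0,0,0,1],[-0.06,0.249,0.385,0,0,0,1],[-0.058,0.215,0.385,0,0,0,1],[-0.058,0.185,0.385,0,0,0,1],[-0.058,0.185,0.385,0,0,0,1]]'| egrep 'pos|for'; for i in 1 2 3; do python3 -m creep '[[0,-0.008,0,0,0,0,1],[0,-0.008,0,0,0,0,1]]'| egrep 'pos|for'; done
```

```text
position: [0.572, -0.0774, 0.0639]
contact_force: [-0.4, 1.0, -0.1]
position: [0.5707, -0.0767, 0.0623]
contact_force: [-0.3, -0.2, -0.3]
position: [0.5703, -0.0741, 0.0619]
contact_force: [0.1, 0.2, 0.5]
position: [0.5703, -0.0735, 0.0619]
contact_force: [0.4, -5.2, -0.5]
```

```bash
python3 -m creep '[[0,-0.008,0,0,0,0,1],[0,-0.008,0,0,0,0,1]]'| egrep 'pos|for'; python3 -m creep '[[0,0.06,0,0,0,0,1],[0,0.1,-0.1,0,0,0,1],[0,0.1,-0.4,0,0,0,1],[0,-0.08,-0.6,0,0,0,1],[0,-0.08,-0.6,0,0,0,1],[0,-0.08,-0.6,0,0,0,1]]'| egrep 'pos|for'; python3 - <<'E'
from h import *
im=cams.capture('wrist'); c=cams.calibration('wrist'); h=cv2.cvtColor(im,cv2.COLOR_RGB2HSV); cv2.imwrite('pics/w45.png',im[:,:,::-1])
m=((h[:,:,0]>22)&(h[:,:,0]<32)&(h[:,:,1]>180)).astype(np.uint8); n,l,s,ce=cv2.connectedComponentsWithStats(m); k=1+np.argmax(s[1:,4]); v,u=np.nonzero(l==k)
P=np.array([toz(c,(a,b),.076,True)[:2] for a,b in zip(u,v)]); mm=P.mean(0); e=np.linalg.eigh(np.cov((P-mm).T))[1][:,1]
print('strap axis',np.degrees(np.arctan2(e[1],e[0]))%180, len(u)); st()
E
```

```text
position: [0.5702, -0.0734, 0.0619]
contact_force: [1.4, -9.8, -1.6]
position: [0.5705, -0.0429, 0.2453]
contact_force: [0.7, -0.4, -1.3]
strap axis 4.102831464275113 2747
t 67.08 p [ 0.5691 -0.0447  0.2704] yaw 3.56 tilt 0.13 gap 0.0004 F [ 0.1 -0.6  0.3] q [ 0.35  0.3  -0.46  1.73  0.15  1.15 -1.67]
```

View pics/w45.png

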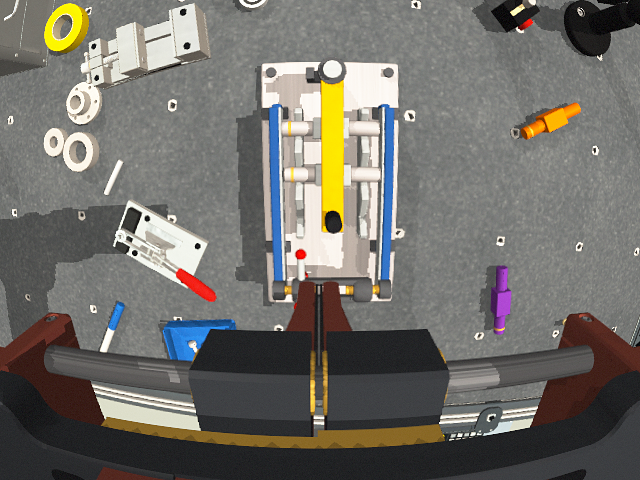

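```bash
python3 - <<'E'
from h import *
print(order.close_job()); st()
E
```

```text
the job is handed in; nothing more can be done
None
the job is handed in; nothing more can be done
```

I clamped both steel pins, the only two I found, and handed the job in at about 67 s with the robot clear of everything. The right-hand pin went into groove 2 and the left one into groove 1. The strap then went to its stop, and after that I wound the turnbuckle until it came up hard.

**Last checks:**
- **Pins:** both lie square in their grooves, with their ends within about 1 mm of the light inner faces of both blue stops.
- **Strap:** it is against its stop. A 10 N nudge did not move it, and its axis is 4.1° against 3.8–4.3° for the rails. That nudge came after winding, because releasing the knob had left the strap about half a degree off.
- **Turnbuckle:** it did not move under 24 N, with a spoke at −1°, which fits 9.4 rad.
- **Bystanders:** I never touched the ring gauge, the brass fitting or the coloured look-alikes, and the last top picture shows nothing displaced.

**What disagreed or went wrong:**
- **Fingertip height:** the reported pose was about 27.5 mm too low at the fingertips. My first two tries at the strap knob closed above it, so I measured the offset by touching the table.
- **Turns of the turnbuckle:** I counted only about 449° to the hard stop, and the stops travelled about 20 mm instead of 24. I take this to mean it started about a quarter turn wound in.
- **Last stroke:** it ended further on than the hard stop explains. I can't account for that, but the slower push that followed was blocked at once.
- **Left pin:** it was about 3.5 cm from where the first pictures put it, and the network missed it, so I located it by brightness.

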